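# Lay the tools in the inspection tray and hold the lamp shutter half open

### The job

Get the two tools ready for an oblique-light particle check: lay the tweezers flat in the short compartment of the inspection stand's tray and the spanner flat in the long one, and let go of them. Then slide the lamp's sprung shutter by its upright tab to half of its travel, where the tab stands at the longest mark, without letting it run far past half on the way, and finish while still holding it there, since it springs shut when let go. Leave the other things on the bench where they are.

Things in the scene. Friction and masses are not known exactly. Their poses are not given: they have to be found in the camera images.
- tweezers_mid (a point): Centre of the loose pale metal tweezers, half-way up: 130 mm long along its y axis, 18 mm wide over both arms (x), 9 mm high, 25 g, lying on the bench on edge (z up). Grasp across both arms at this point (18 mm wide; closing along its x). Either end may point either way in the compartment.
- spanner_mid (a point): Centre of the loose steel combination spanner, half-way up: 162 mm long along its y axis, 7 mm thick (z up), heads up to 25 mm wide (x), shank 10 mm wide and 5 mm thick (from 1 to 6 mm above the surface it lies on), 80 g. Grasp the shank here, closing along its x. Either end may point either way in the compartment.
- short_slot (a point): Centre of the floor of the short compartment (for the tweezers) in the tray of the fixed inspection stand; floor 8 mm above the bench. Inside 150 mm along its y, 32 mm along its x, z up. White rails 9 mm high bound it; the side rails are missing in the middle 76 mm, so fingers can reach the floor beside a tool. The lamp bar stands on the same plate past the +y end.
- long_slot (a point): Centre of the floor of the long compartment (for the spanner), beside and parallel to the short one, 63 mm from it along +x; floor 8 mm above the bench. Inside 180 mm along its y axis and 38 mm along its x axis; same 9 mm rails, the same 76 mm gap in the side rails.
- shutter_tab (a point): Centre of the upright black tab of the lamp's shutter: 10 mm thick along its x (the opening direction), 24 mm along y (the compartments' length), 27 mm high (49 to 76 mm above the bench). It stands over the white lamp bar (125 x 50 mm, top 45 mm above the bench), free on both x sides, so fingers can pinch it from above, closing along x.
- half_mark (a point): Where the centre of the tab is at half travel. Fixed to the stand; its x axis is the direction in which the shutter opens, z up. The longest of the black marks on the lamp bar's top lies beside it; the shorter end marks show shut and fully open.
- shutter (a joint): Slide of the shutter in metres: 0 = shut, 0.060 = fully open, 0.030 = half travel; grows along the +x axis of half_mark. A spring pushes it shut with 4.5 N at 0, 9 N at half and 13.5 N at full travel (150 N/m); it closes by itself when let go.
- centring_ring: Bystander: black vacuum centring ring, 43 mm across, 8 mm high, near the bench's front edge; origin at the centre of its underside.
- petri: Bystander: covered glass dish, 64 mm across, 14 mm high; origin at the centre of its underside.
- screwdriver: Bystander: screwdriver, 27 x 184 x 27 mm, lying behind the stand; origin under its middle.
- blank: Bystander: metal blank flange, 55 mm across, 17 mm high, behind the stand; origin at the centre of its underside.
- puck: Bystander: white plastic puck, 43 mm across, 11 mm high, left of and behind the stand; origin at the centre of its underside.

How it is judged:
On the way, in this order (a step that is already met when the one before it is completed fails the run):
1. tweezers flat in the short compartment and spanner flat in the long one, both let go (x of tweezers_mid in the frame of short_slot between -0.011 and 0.011 m and y of tweezers_mid in the frame of short_slot between -0.014 and 0.014 m and z of tweezers_mid in the frame of short_slot below 0.0075 m and angle between the y axis of tweezers_mid and the y axis of short_slot, either way round below 0.17 rad and angle between each of tweezers_mid, spanner_mid's own z axis and vertical below 0.09 rad and x of spanner_mid in the frame of long_slot between -0.011 and 0.011 m and y of spanner_mid in the frame of long_slot between -0.014 and 0.014 m and z of spanner_mid in the frame of long_slot below 0.0065 m and angle between the y axis of spanner_mid and the y axis of long_slot, either way round below 0.17 rad and contact force between the fingers and tweezers below 0.2 N and contact force between the fingers and spanner below 0.2 N), for 0.2 s.
2. shutter held by the fingers at half travel (value of joint shutter between 0.025 and 0.035 m and contact force between the fingers and shutter above 3 N), for 0.4 s.
At the end, for the whole second after the job is handed in: Fingers hold the shutter (over 3 N) still at 30 mm of travel, within 5 mm. Tweezers flat on the floor of the short compartment, spanner on that of the long one: centres within 11 mm across, 14 mm along, within 0.17 rad of its length, at rest, untouched (all of step 1 and all of step 2 and velocity of joint shutter between -0.01 and 0.01 m/s and linear speed of each of tweezers, spanner below 0.02 m/s); the arm keeps its last pose, push and grip.
It fails at once if shutter opened far past half (over 45 mm of its 60 mm) (value of joint shutter above 0.045 m).
It fails at once if a bystander shifted by more than 30 mm (distance of any of centring_ring, petri, screwdriver, blank, puck from where it was at the start of the episode above 0.03 m).
It also fails if it takes over 53 s, if anything falls off the work surface, if the arm or the gripper's body presses on something with over 40 N, if the wrist force passes 120 N, or if a joint passes its speed limit or range.

### The arm

A 6-joint arm with a two-finger parallel gripper is mounted at the origin on a cart in front of the work surface, level with it; the furniture and walls round the work are solid. World frame = base frame: x ahead of the robot, y to its left, z up, the work surface at z = 0. Lengths are in m, angles in rad, forces in N, time in s.
With the tool pointing down it reaches from about 0.35 to 0.925 m from the base axis. Payload 6.4 kg.
Tool frame: the origin (TCP) lies between the finger pads; the fingertips stand 25 mm ahead of it and the grasp point (between the pads) lies 6 mm ahead of it; z points along the fingers, y is the direction in which the jaws open and shut (so a half turn about z gives the same grasp; the last joint's range is limited). The gripper opens to 85 mm and grips with 20 to 120 N. Pads are 22 mm wide; open, the fingers measure 114 mm over their backs; the gripper's body (76 mm by 85 mm) begins 54 mm behind the grasp point. The pads swing forward as they close: fully open they stand 13 mm farther back than shut.
Start: joints at [0.939, 0.245, 1.558, -0, 1.339, -0.174], TCP at [0.287, 0.583, 0.256] pointing down, gripper open.
Joint ranges: [-3.13, 3.13], [-1.02, 2.26], [0.13, 2.54], [-0.95, 4.09], [0.21, 2.88], [-2.74, 2.74]. Speed limits (rad/s): [2.57, 2.57, 3.14, 3.14, 3.14, 3.14].

### API

Orientations are given as a unit quaternion [x, y, z, w].
In Python, from rig import sense, read_camera, calibration, sign_off gives the robot as it stands.
- The arm moves only by the tool carry_out, never from a script. Its arguments are lists of equal length, an entry for each row: "delta_rot": the turn, a rotation vector about the tool's x, y, z in degrees, a list of three; "linear": the shift along the tool's x, y, z in m, a list of three; "grip": the gripper's target within -1 to 1 (fully open at 1, half-way at 0, shut at -1). In form: {"delta_rot": [[ax, ay, az], ...], "linear": [[x, y, z], ...], "grip": [grip, ...]}. A call has 1 to 20 rows; each row shifts and turns the pose as measured when the row begins, along the tool's axes as they then stand; what a row does not reach is not made up. A row lasts 1/10 s, in which the tool goes at most 50 mm and 8.59 degrees, less where a joint would pass 70% of its speed; a pose out of reach is approached as far as the arm can. A call with a gripper value outside its range is refused whole. The fingers move at their own pace and stop on an object; "force" is the grip in N (left out, the last holds). Time passes only in rows, so rows that do not move let the fingers close. It gives the time, the measured TCP pose, the force and the opening at its end, in the units of the state.
- sense(): the state, without advancing time (a new reading comes with each control period).
- read_camera(name): name is "scene" or "top" or "wrist"; returns (picture, depth): 384x512x3 uint8, red, green, blue; 384x512 float32, m along the optical axis (not along the pixel's ray), 0 where there is no reading.
- calibration(name): a dict with "intrinsics" (3x3 intrinsics, pixels), "R" (3x3) and "t" (3): a world point X has camera coordinates R X + t. Camera axes: x right, y down, z forward; pixel columns grow to the right and rows downward; lengths in m; the calibration is good to about 2 mm. The wrist camera is an equidistant fisheye: a pixel r from the principal point sees the ray r / f radians off the axis. A picture is of the moment at which its call begins: read the wrist's pose just before it. calibration takes no time and is no camera call; for the wrist camera it gives the pose at the moment of the call.
- sign_off(): hands the job in, once; it reports no verdict.
The state is a dict: "time_s": time; "joint_pos": joint angles; "dq": joint speeds; "joint_efforts": joint torques, N m; "tool_pos": TCP position; "orientation": TCP orientation; "ft_force": force on the tool from outside, world axes, zero at the start; "ft_torque": the same for the moment, N m; "gripper_width": opening from 0.0 (shut) to 1.0 (fully open).
Only numpy, scipy, OpenCV 4.12 (cv2) and the standard library are available. Lean on these libraries where they do the work, as an engineer would, in place of code of your own. Each camera call takes 0.05 s, during which the arm holds its last target.

## Working session

There is one attempt and no reset: what is moved stays moved. The work goes in short steps, Python scripts to look and compute and a tool call to move; the robot and the scene stay as the last step left them, time stands still between calls to the robot, and variables do not carry over. Pictures are saved under pics/ and viewed, and the job is handed in when it is done.

Besides the shell and the picture viewer there is one more tool, called as name(argument=value, ...), one argument or row to a line, values as JSON. carry_out: Moves the arm, as the interface text tells. Its arguments: {"type":"object","properties":{"delta_rot":{"type":"array","items":{"type":"array","items":{"type":"number"}}},"linear":{"type":"array","items":{"type":"array","items":{"type":"number"}}},"grip":{"type":"array","items":{"type":"number"}},"force":{"type":"number"}},"required":["delta_rot","linear","grip"]}

```bash
mkdir -p pics; ls
python3 - <<'E'
from rig import *
import cv2,numpy as np
print(sense())
for n in ("scene","top","wrist"):
    p,d=read_camera(n); cv2.imwrite(f"pics/{n}0.png",p[:,:,::-1]); np.savez(f"pics/{n}0.npz",p=p,d=d,**calibration(n))
    c=calibration(n); print(n,c)
E
```

```text
pics
{'time_s': 0.0, 'joint_pos': array([ 9.38898143e-01,  2.45833077e-01,  1.55902334e+00, -1.01602324e-07,
        1.33867506e+00, -1.74100102e-01]), 'dq': array([-0.0014186 , -0.00081462,  0.00122995,  0.00068197,  0.00039628,
        0.00243911]), 'joint_efforts': array([ 1.44238038e-03, -4.29512036e+01, -3.26131117e+01, -3.85671842e-05,
        5.34350387e-03, -4.93612345e-05]), 'tool_pos': array([0.28697303, 0.58265423, 0.25516309]), 'orientation': array([ 2.26905300e-01,  9.73916344e-01, -8.91773052e-04, -3.80138522e-04]), 'ft_force': array([ 1.05855443, -0.33512369, -0.21632181]), 'ft_torque': array([ 0.00202811, -0.03613597, -0.01387298]), 'gripper_width': 0.9982412679496782}
scene {'intrinsics': array([[360.00965717,   0.        , 259.57044332],
       [  0.        , 360.00965717, 191.42094898],
       [  0.        ,   0.        ,   1.        ]]), 'R': array([[ 0.58177216, -0.81327403,  0.01124749],
       [-0.54207505, -0.3980066 , -0.74009823],
       [ 0.60637924,  0.42447156, -0.67240472]]), 't': array([-0.29018219,  0.39356742,  0.49260707])}
top {'intrinsics': array([[373.46987559,   0.        , 255.32085758],
       [  0.        , 373.46987559, 195.1216909 ],
       [  0.        ,   0.        ,   1.        ]]), 'R': array([[ 0.02329166, -0.99947063, -0.02271472],
       [-0.98214749, -0.0186338 , -0.1871873 ],
       [ 0.18666494,  0.02666911, -0.98206159]]), 't': array([0.06561625, 0.6009882 , 0.93354795])}
wrist {'intrinsics': array([[297.31863964,   0.        , 252.65586291],
       [  0.        , 297.31863964, 189.92613717],
       [  0.        ,   0.        ,   1.        ]]), 'R': array([[ 4.42139064e-01,  8.96946056e-01, -9.05896806e-04],
       [ 8.56976404e-01, -4.22137922e-01,  2.95619719e-01],
       [ 2.64772527e-01, -1.31481358e-01, -9.55305271e-01]]), 't': array([-0.64990645, -0.0382822 ,  0.38038251])}
```

View pics/top0.png

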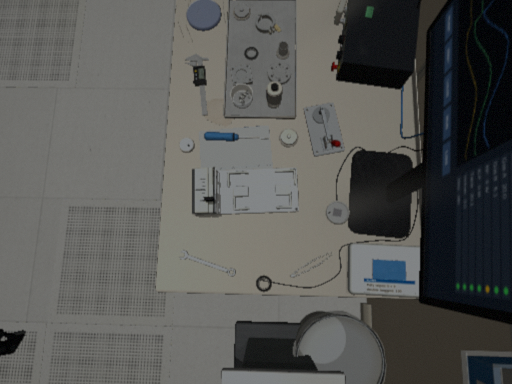

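View pics/scene0.png

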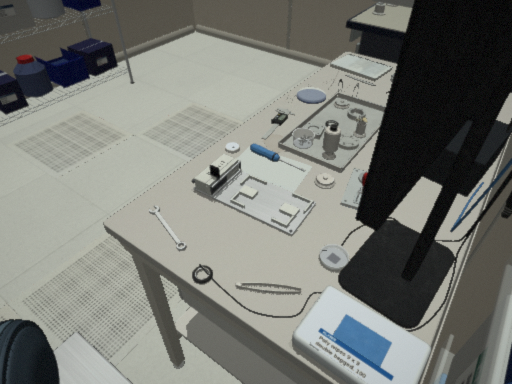

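View pics/wrist0.png

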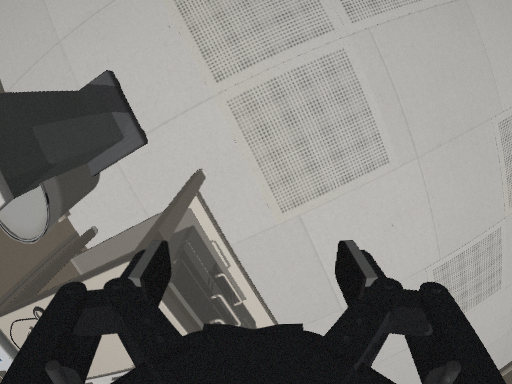

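The top view shows the tweezers at about (311,265), spanner (208,263), stand tray (258,190), and lamp bar (206,190) with the tab near (209,199). Next I'll zoom in and measure.

```bash
cat > h.py <<'E'
import numpy as np,cv2
def ray(c,uv):
    K,R,t=c['intrinsics'],c['R'],c['t']
    uv=np.atleast_2d(uv).astype(float)
    d=(np.linalg.inv(K)@np.c_[uv,np.ones(len(uv))].T).T
    return -R.T@t, d@R
def plane(c,uv,z):
    o,d=ray(c,uv); s=(z-o[2])/d[:,2]; return o+s[:,None]*d
def proj(c,X):
    X=np.atleast_2d(X); q=(c['R']@X.T).T+c['t']; p=(c['intrinsics']@q.T).T; return p[:,:2]/p[:,2:]
E
python3 - <<'E'
from h import *
z=np.load('pics/top0.npz');p=z['p'][:,:,::-1]
a=p[150:230,175:315];cv2.imwrite('pics/topz.png',cv2.resize(a,None,fx=5.5,fy=5.5,interpolation=cv2.INTER_CUBIC))
a=p[235:300,165:345];cv2.imwrite('pics/topz2.png',cv2.resize(a,None,fx=4.4,fy=4.4,interpolation=cv2.INTER_CUBIC))
z2=np.load('pics/scene0.npz');q=z2['p'][:,:,::-1]
a=q[135:240,180:325];cv2.imwrite('pics/scz.png',cv2.resize(a,None,fx=5.4,fy=5.4,interpolation=cv2.INTER_CUBIC))
for nm,uv in dict(tw=(311,265),sp=(208,263),tray=(258,190),bar=(206,190),ring=(264,283),petri=(337,212),puck=(187,145)).items(): print(nm,plane(z,uv,0)[0], plane(z,uv,.045)[0], z['d'][uv[1],uv[0]], )
E
```

```text
tw [ 0.42090659 -0.07521334  0.        ] [ 0.4206256  -0.06966482  0.045     ] 1.008371
sp [0.41976848 0.20440654 0.        ] [0.41953717 0.19774801 0.045     ] 1.012551
tray [0.62522551 0.07266918 0.        ] [0.6160248  0.07176176 0.045     ] 1.0453588
bar [0.62248478 0.21963516 0.        ] [0.61340372 0.21231181 0.045     ] 1.0097778
ring [0.37039713 0.05093713 0.        ] [0.37232117 0.05097844 0.045     ] 1.0030038
petri [ 0.56706844 -0.14771272  0.        ] [ 0.56040663 -0.13899918  0.045     ] 1.0198184
puck [0.75440842 0.2812489  0.        ] [0.73956812 0.27123575 0.045     ] 1.0689616
```

View pics/topz.png

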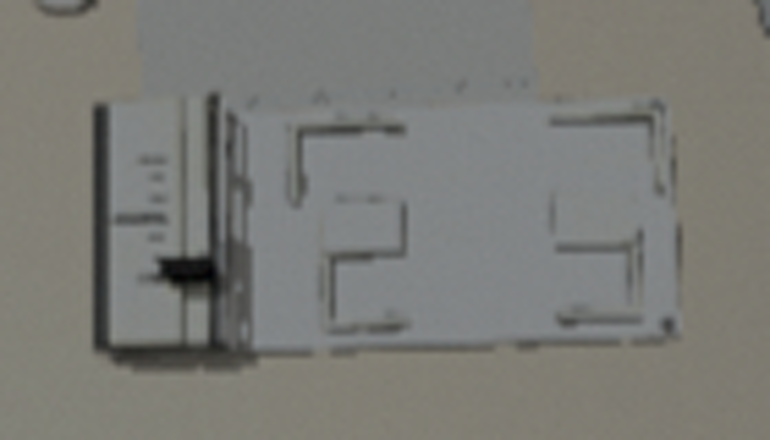

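View pics/topz2.png

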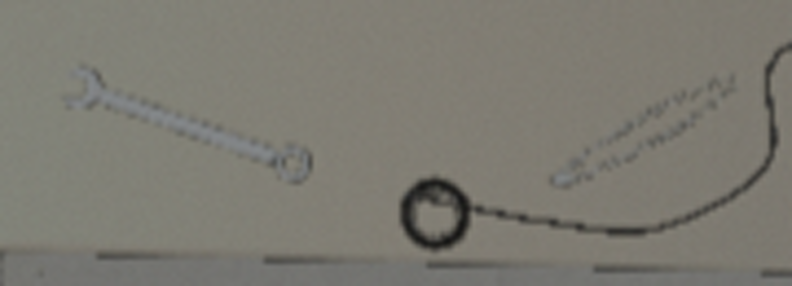

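View pics/scz.png

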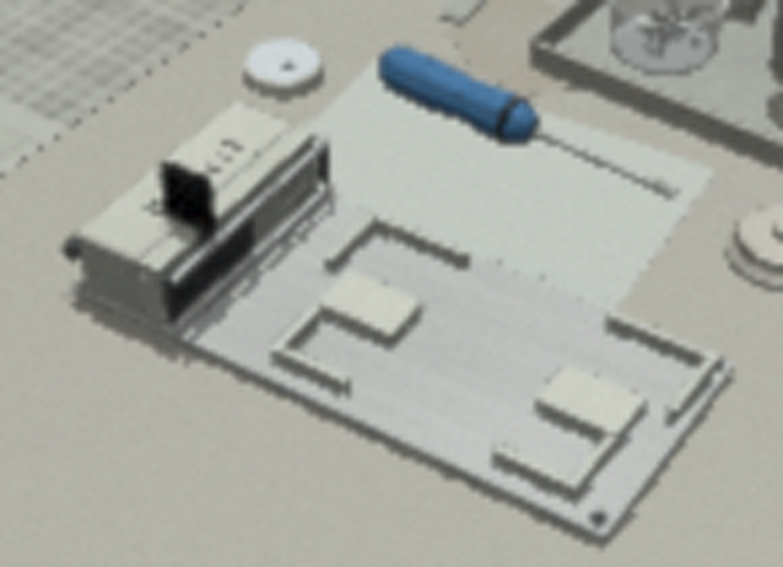

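```bash
cat >> h.py <<'E'
def zt(c,x,y,x0,y0,f,z): 
    return plane(c,((x+.5)/f-.5+x0,(y+.5)/f-.5+y0),z)[0]
from scipy.spatial.transform import Rotation as Ro
def yaw(s):
    j=Ro.from_quat(s['orientation']).as_matrix()[:,1]; return np.degrees(np.arctan2(j[1],j[0]))
def plan(s,target,jaw,n):
    """rows from state to target tcp pos & jaw angle deg (tool down), n rows"""
    R=Ro.from_quat(s['orientation']); p=s['tool_pos']
    y0=yaw(s); dy=(jaw-y0+90)%180-90
    ez=Ro.from_euler('z',dy,degrees=True)
    jz=np.radians(y0+dy)
    y=np.array([np.cos(jz),np.sin(jz),0]);z=np.array([0,0,-1.]);x=np.cross(y,z)
    Rt=Ro.from_matrix(np.c_[x,y,z]); rv=(R.inv()*Rt).as_rotvec(degrees=True)
    lin=[];rot=[]
    for i in range(n):
        Ri=R*Ro.from_rotvec(rv*i/n,degrees=True)
        lin.append(Ri.inv().apply((np.array(target)-p)/n).round(4).tolist());rot.append((rv/n).round(2).tolist())
    print('dyaw',dy,'dpos',np.array(target)-p); print('rot',rot[0]); print('lin',lin)
E
python3 - <<'E'
from h import *
z=np.load('pics/top0.npz')
g=lambda x,y,h: zt(z,x,y,165,235,4.4,h)
a,b=g(85,88,.004),g(293,163,.004);print('sp',a,b,np.linalg.norm(a-b),(a+b)/2,np.degrees(np.arctan2(*(a-b)[1::-1])))
a,b=g(553,182,.004),g(738,78,.004);print('tw',a,b,np.linalg.norm(a-b),(a+b)/2,np.degrees(np.arctan2(*(a-b)[1::-1])))
g=lambda x,y,h: zt(z,x,y,175,150,5.5,h)
for nm,q in dict(shortL=(333,287),shortR=(632,280),longL=(300,160),longR=(655,150)).items(): print(nm,g(*q,.017))
for nm,q in dict(m0=(155,277),m30=(140,218),m60=(155,160)).items(): print(nm,g(*q,.045))
print('tabtop',g(185,268,.076))
w=np.load('pics/wrist0.npz');from rig import sense;s=sense();R=Ro.from_quat(s['orientation']).as_matrix()
C=-w['R'].T@w['t'];print('cam in tool',R.T@(C-s['tool_pos']),'axes',R.T@w['R'].T)
E
```

```text
sp [0.44072369 0.27073707 0.004     ] [0.39822977 0.13994496 0.004     ] 0.13752203551509867 [0.41947673 0.20534101 0.004     ] 72.00119552272542
tw [ 0.39063482 -0.01922358  0.004     ] [ 0.45592265 -0.1324619   0.004     ] 0.13071119458765054 [ 0.42327874 -0.07584274  0.004     ] 119.96570642581837
shortL [0.58743934 0.13465635 0.017     ]
shortR [ 0.59389305 -0.01496249  0.017     ]
longL [0.65249316 0.15361754 0.017     ]
longR [ 0.66091238 -0.02616475  0.017     ]
m0 [0.58593139 0.21970562 0.045     ]
m30 [0.61523437 0.22857342 0.045     ]
m60 [0.64463164 0.22262707 0.045     ]
tabtop [0.58514249 0.20037835 0.076     ]
cam in tool [ 0.07569623  0.00048058 -0.11863733] axes [[-2.31780896e-04 -9.55229054e-01 -2.95867201e-01]
 [ 9.99999796e-01 -3.97352808e-04  4.99487939e-04]
 [-5.94689055e-04 -2.95867025e-01  9.55228951e-01]]
```

Run:
```python
from h import *
from rig import sense
plan(sense(),(.42,.205,.16),-18,10)
```

```text
dyaw -81.77283564096767 dpos [ 0.1329743  -0.37775412 -0.09545356]
rot [-0.01, 0.0, 8.18]
lin [[-0.0286, -0.028, 0.0096], [-0.0323, -0.0236, 0.0096], [-0.0354, -0.0188, 0.0096], [-0.0377, -0.0136, 0.0096], [-0.0392, -0.0081, 0.0096], [-0.04, -0.0024, 0.0096], [-0.0399, 0.0033, 0.0095], [-0.039, 0.0089, 0.0095], [-0.0374, 0.0144, 0.0095], [-0.035, 0.0195, 0.0095]]
```

carry_out(
  delta_rot=[
    [0, 0, 8.2],
    [0, 0, 8.2],
    [0, 0, 8.2],
    [0, 0, 8.2],
    [0, 0, 8.2],
    [0, 0, 8.2],
    [0, 0, 8.2],
    [0, 0, 8.2],
    [0, 0, 8.2],
    [0, 0, 8.2],
    [0, 0, 0],
    [0, 0, 0],
  ],
  linear=[
    [-0.0286, -0.028, 0.0096],
    [-0.0323, -0.0236, 0.0096],
    [-0.0354, -0.0188, 0.0096],
    [-0.0377, -0.0136, 0.0096],
    [-0.0392, -0.0081, 0.0096],
    [-0.04, -0.0024, 0.0096],
    [-0.04, 0.0033, 0.0096],
    [-0.039, 0.0089, 0.0095],
    [-0.0374, 0.0144, 0.0095],
    [-0.035, 0.0195, 0.0095],
    [0, 0, 0],
    [0, 0, 0],
  ],
  grip=[0.5, 0, 0, 0, 0, 0, 0, 0, 0, 0, 0, 0],
  force=40,
)

```text
time_s: 1.35
tool_pos: [0.4122, 0.1878, 0.1538]
orientation: [0.827, 0.562, -0.001, -0.0]
ft_force: [0.5, 0.2, -0.4]
gripper_width: 0.502
```

```bash
cat >> h.py <<'E'
def wpix(c,uv):
    """fisheye pixel -> rays in world"""
    K=c['intrinsics'];uv=np.atleast_2d(uv).astype(float)
    d=uv-K[:2,2];r=np.linalg.norm(d,axis=1);th=r/K[0,0]
    v=np.c_[d/np.maximum(r,1e-9)[:,None]*np.sin(th)[:,None],np.cos(th)]
    return -c['R'].T@c['t'], v@c['R']
def wplane(c,uv,z):
    o,d=wpix(c,uv); return o+((z-o[2])/d[:,2])[:,None]*d
def snap(tag,cam='wrist'):
    from rig import sense,read_camera,calibration
    s=sense();c=calibration(cam);p,d=read_camera(cam)
    cv2.imwrite(f'pics/{tag}.png',cv2.resize(p[:,:,::-1],None,fx=1.5,fy=1.5,interpolation=cv2.INTER_CUBIC)); np.savez(f'pics/{tag}.npz',p=p,d=d,tp=s['tool_pos'],q=s['orientation'],**c)
    print(s['time_s'],s['tool_pos'].round(4),'jaw',round(yaw(s),2),'w',s['gripper_width'],'F',s['ft_force'].round(1)); return s,c,p,d
E
python3 -c "
from h import *
snap('w1')"
```

```text
1.35 [0.4122 0.1878 0.1538] jaw -21.56 w 0.50208495235845 F [ 0.5  0.2 -0.4]
```

View pics/w1.png

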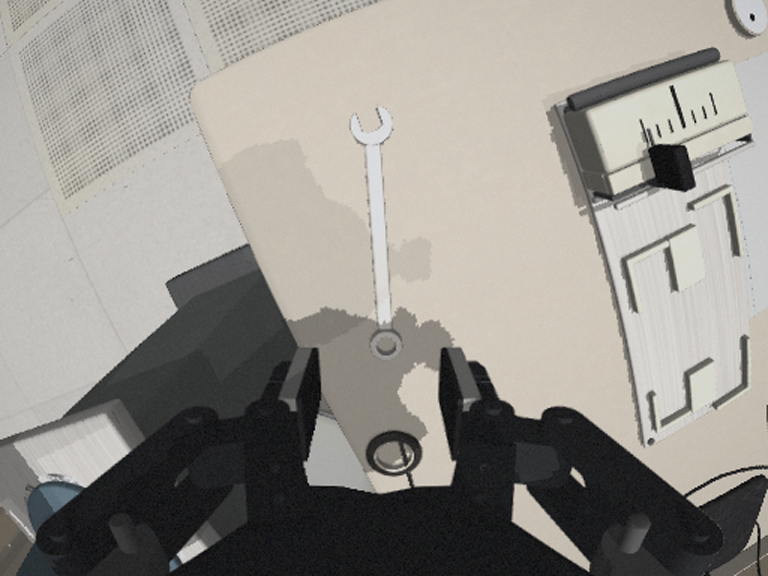

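The wrist view shows the spanner: open head at about (371,107), ring end at (386,360). The stand is on the right, with the tab at (672,167) and the longest mark at (677,107).

Run:
```python
from h import *
z=dict(np.load('pics/w1.npz'))
g=lambda x,y,h: wplane(z,((x+.5)/1.5-.5,(y+.5)/1.5-.5),h)[0].round(4)
a,b=g(369,105,.007),g(386.5,361,.007);print('sp',a,b,np.linalg.norm(a-b),(a+b)/2,np.degrees(np.arctan2(*(a-b)[1::-1])))
a,b=g(374,150,.006),g(384.5,322,.006);print('shank',a,b,np.degrees(np.arctan2(*(a-b)[1::-1])))
a,b=g(369,215,.006),g(386,215,.006);print('shank w',np.linalg.norm(a-b))
print('marks',g(646,130,.045),g(677,107,.045),g(714,103,.045), 'tab top corners',[g(*q,.076) for q in((649,147),(684,144),(694,158),(655,160))])
p=z['p'][:,:,::-1][20:310,360:512];cv2.imwrite('pics/w1z.png',cv2.resize(p,None,fx=4,fy=4,interpolation=cv2.INTER_CUBIC)[:600*2]) 
p=z['p'][:,:,::-1][95:300,370:512];cv2.imwrite('pics/w1z.png',cv2.resize(p,None,fx=2.9,fy=2.9,interpolation=cv2.INTER_CUBIC))
```

```text
sp [0.4444 0.2865 0.007 ] [0.3947 0.1314 0.007 ] 0.16286835174459155 [0.41955 0.20895 0.007  ] 72.23254462250726
shank [0.4372 0.2604 0.006 ] [0.4035 0.1576 0.006 ] 71.84976916429969
shank w 0.010195096860746357
marks [0.5881 0.2231 0.045 ] [0.6158 0.2305 0.045 ] [0.6477 0.2264 0.045 ] tab top corners [array([0.567 , 0.2194, 0.076 ]), array([0.5901, 0.215 , 0.076 ]), array([0.5949, 0.2062, 0.076 ]), array([0.5687, 0.2122, 0.076 ])]
```

View pics/w1z.png

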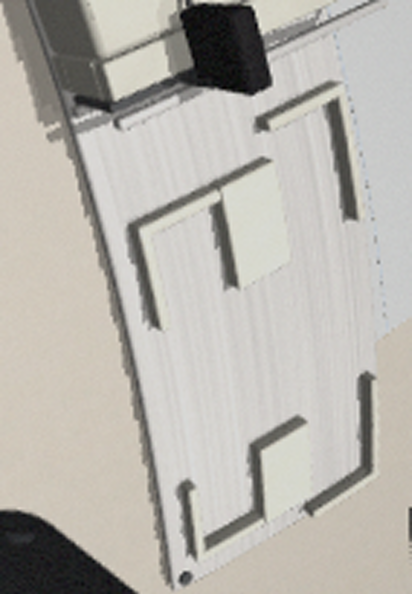

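Spanner length measures 162.9 mm and shank width 10.2 mm, both as given. I'll go to it.

Run:
```python
from h import *
from rig import sense
plan(sense(),(.4195,.209,.06),-17.9,4)
```

```text
dyaw 3.601298350826397 dpos [ 0.00737487  0.0209493  -0.09375419]
rot [-0.02, 0.02, -0.9]
lin [[0.0056, -0.0002, 0.0234], [0.0056, -0.0001, 0.0234], [0.0056, -0.0, 0.0234], [0.0056, 0.0001, 0.0234]]
```

carry_out(
  delta_rot=[
    [0, 0, -0.9],
    [0, 0, -0.9],
    [0, 0, -0.9],
    [0, 0, -0.9],
    [0, 0, 0],
    [0, 0, 0],
  ],
  linear=[
    [0.0056, 0, 0.0234],
    [0.0056, 0, 0.0234],
    [0.0056, 0, 0.0234],
    [0.0056, 0, 0.0234],
    [0, 0, 0],
    [0, 0, 0],
  ],
  grip=[-0.3, -0.3, -0.3, -0.3, -0.3, -0.3],
)

```text
time_s: 2.0
tool_pos: [0.4209, 0.2167, 0.0607]
orientation: [0.803, 0.595, 0.003, 0.001]
ft_force: [0.2, -1.4, 0.2]
gripper_width: 0.35
```

Run:
```python
from h import *
s,*_=snap('w2')
plan(s,(.4195,.209,.031),-17.9,2)
```

```text
2.0 [0.4209 0.2167 0.0607] jaw -16.91 w 0.34980369281705703 F [ 0.2 -1.4  0.2]
dyaw -0.9871995133993892 dpos [-0.00137955 -0.00774836 -0.02969927]
rot [0.13, -0.09, 0.49]
lin [[-0.004, 0.0004, 0.0148], [-0.0039, 0.0005, 0.0148]]
```

View pics/w2.png

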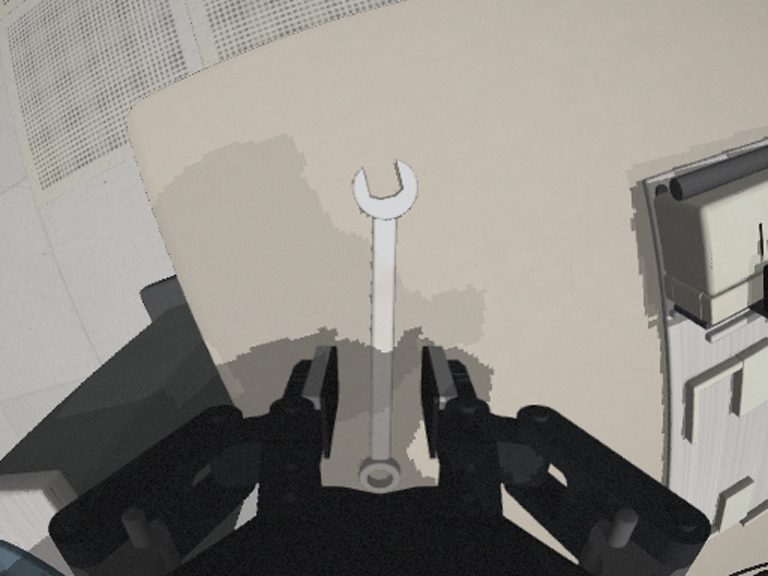

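The spanner lies between the pads, centred and aligned; moving on down.

carry_out(
  delta_rot=[
    [0, 0, 0.5],
    [0, 0, 0.3],
    [0, 0, 0],
    [0, 0, 0],
  ],
  linear=[
    [-0.0035, 0, 0.014],
    [-0.003, 0, 0.011],
    [0, 0, 0],
    [0, 0, 0],
  ],
  grip=[-0.3, -0.3, -0.3, -0.3],
)

```text
time_s: 2.45
tool_pos: [0.4219, 0.2116, 0.0397]
orientation: [0.807, 0.59, 0.007, 0.003]
ft_force: [1.2, 0.3, -0.6]
gripper_width: 0.353
```

Run:
```python
from h import *
from rig import sense
s=sense();print(s['ft_force'])
plan(s,(.4195,.209,.0285),-17.9,1)
```

```text
[ 1.18261296  0.2858769  -0.57290499]
dyaw -0.2381346666382882 dpos [-0.00241312 -0.0026474  -0.01120255]
rot [0.68, -0.44, 0.24]
lin [[-0.0033, -0.0016, 0.0112]]
```

carry_out(
  delta_rot=[
    [0.7, -0.4, 0.2],
    [0, 0, 0],
    [0, 0, 0],
  ],
  linear=[
    [-0.0033, -0.0016, 0.0105],
    [0, 0, 0.001],
    [0, 0, 0],
  ],
  grip=[-0.3, -0.3, -0.3],
)

```text
time_s: 2.75
tool_pos: [0.4206, 0.209, 0.0287]
orientation: [0.808, 0.589, 0.001, -0.0]
ft_force: [0.2, 0.6, 0.1]
gripper_width: 0.351
```

Run:
```python
from h import *
from rig import sense
s=sense();print(s['ft_force'])
plan(s,(.4195,.209,.0285),-17.9,1)
```

```text
[0.24520954 0.59052181 0.09827127]
dyaw -0.01775277926716967 dpos [-1.05576531e-03 -2.76146561e-05 -2.46859699e-04]
rot [0.06, -0.09, 0.02]
lin [[-0.0004, -0.001, 0.0002]]
```

carry_out(
  delta_rot=[
    [0, 0, 0],
    [0, 0, 0],
    [0, 0, 0],
    [0, 0, 0],
    [0, 0, 0],
  ],
  linear=[
    [-0.0003, -0.0008, 0.0012],
    [0, 0, 0],
    [0, 0, 0],
    [0, 0, 0],
    [0, 0, 0],
  ],
  grip=[-0.3, -0.6, -0.9, -1, -1],
  force=40,
)

```text
time_s: 3.25
tool_pos: [0.4198, 0.2091, 0.0277]
orientation: [0.808, 0.589, 0.001, -0.0]
ft_force: [-0.3, 0.4, -0.8]
gripper_width: 0.086
```

Run:
```python
from h import *
snap('w3')
```

```text
3.25 [0.4198 0.2091 0.0277] jaw -17.87 w 0.08579610274125885 F [-0.3  0.4 -0.8]
```

View pics/w3.png

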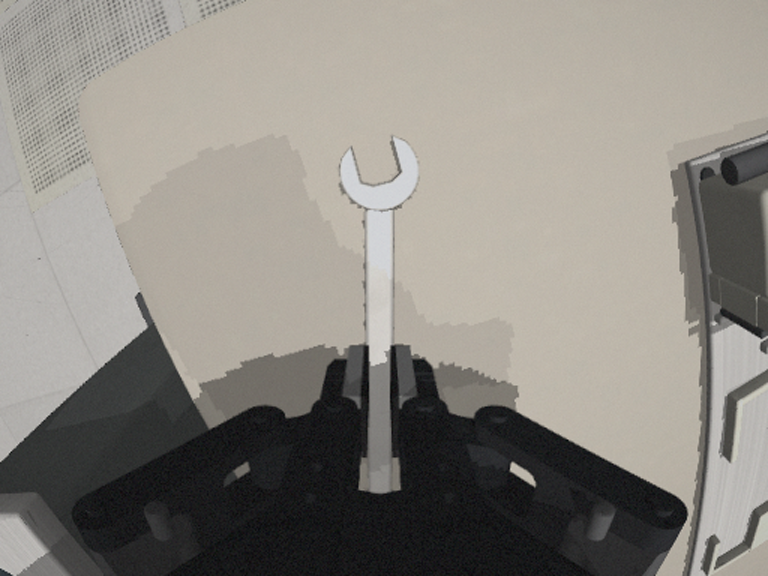

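carry_out(
  delta_rot=[
    [0, 0, 0],
    [0, 0, 0],
    [0, 0, 0],
    [0, 0, 0],
  ],
  linear=[
    [0, 0, 0],
    [0, 0, -0.02],
    [0, 0, -0.05],
    [0, 0, -0.05],
  ],
  grip=[-1, -1, -1, -1],
)

```text
time_s: 3.7
tool_pos: [0.4138, 0.2074, 0.1432]
orientation: [0.808, 0.588, -0.008, -0.004]
ft_force: [2.0, 0.1, 0.3]
gripper_width: 0.088
```

Run:
```python
from h import *
s,*_=snap('w4')
plan(s,(.55,.03,.17),2.6,8)
```

```text
3.7 [0.4138 0.2074 0.1432] jaw -17.91 w 0.08813531595655812 F [2.  0.1 0.3]
dyaw 20.507995933753932 dpos [ 0.13618479 -0.1774304   0.02677107]
rot [-0.12, 0.04, -2.56]
lin [[-0.0159, 0.023, -0.0036], [-0.0169, 0.0222, -0.0035], [-0.0179, 0.0215, -0.0035], [-0.0188, 0.0207, -0.0035], [-0.0197, 0.0198, -0.0034], [-0.0206, 0.0189, -0.0034], [-0.0214, 0.018, -0.0034], [-0.0222, 0.017, -0.0034]]
```

View pics/w4.png

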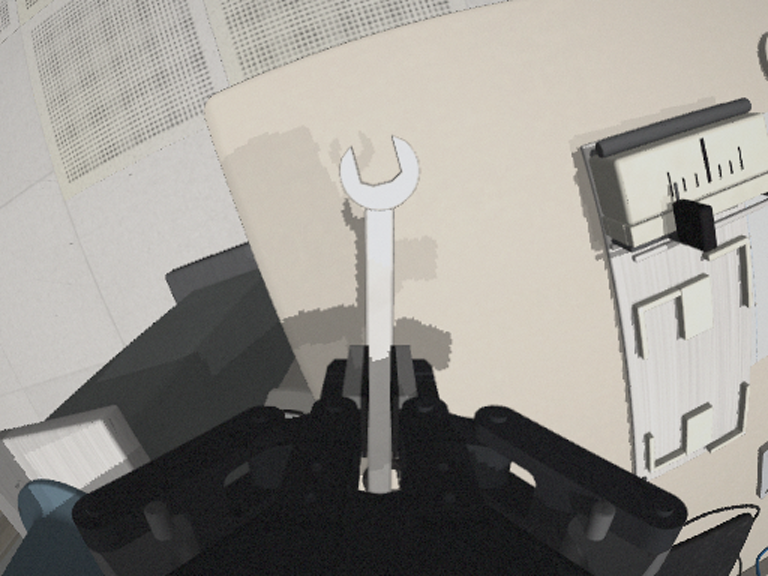

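Spanner is held with its pose in the grip unchanged: open head at (380,150), straight ahead of the fingers. Next I'll move over the tray to look.

carry_out(
  delta_rot=[
    [0, 0, -2.5],
    [0, 0, -2.5],
    [0, 0, -2.5],
    [0, 0, -2.5],
    [0, 0, -2.5],
    [0, 0, -2.5],
    [0, 0, -2.5],
    [0, 0, -2.5],
    [0, 0, 0],
    [0, 0, 0],
  ],
  linear=[
    [-0.016, 0.023, -0.0035],
    [-0.017, 0.022, -0.0035],
    [-0.018, 0.0215, -0.0035],
    [-0.019, 0.0205, -0.0035],
    [-0.02, 0.02, -0.0035],
    [-0.0205, 0.019, -0.0035],
    [-0.0215, 0.018, -0.0035],
    [-0.022, 0.017, -0.0035],
    [0, 0, 0],
    [0, 0, 0],
  ],
  grip=[-1, -1, -1, -1, -1, -1, -1, -1, -1, -1],
)

```text
time_s: 4.75
tool_pos: [0.5621, 0.025, 0.1839]
orientation: [0.688, 0.726, 0.004, 0.002]
ft_force: [0.8, 0.7, -0.9]
gripper_width: 0.087
```

Run:
```python
from h import *
s,*_=snap('w5')
```

```text
4.75 [0.5621 0.025  0.1839] jaw 3.07 w 0.08739229969428933 F [ 0.8  0.7 -0.9]
```

View pics/w5.png

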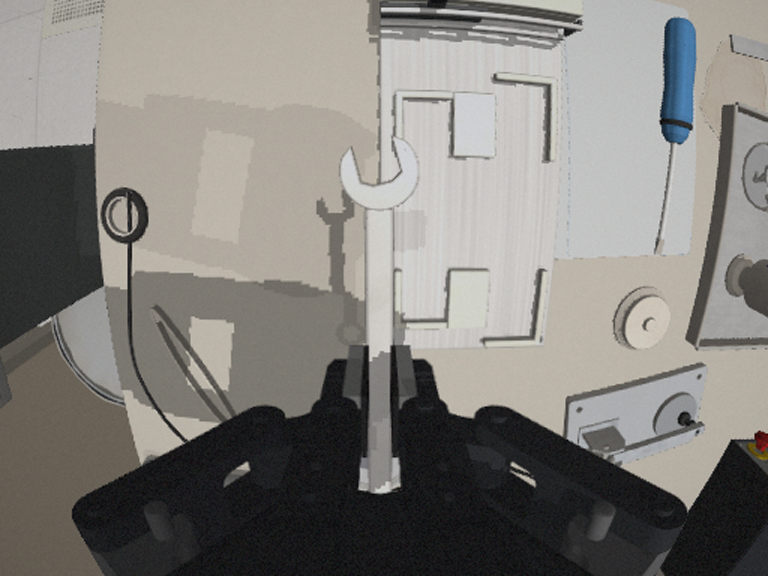

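Run:
```python
from h import *
z=dict(np.load('pics/w5.npz'))
p=z['p'][:,:,::-1][0:240,245:395];cv2.imwrite('pics/w5z.png',cv2.resize(p[35:],None,fx=2.9,fy=2.9,interpolation=cv2.INTER_CUBIC))
```

```text
(no output)
```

View pics/w5z.png

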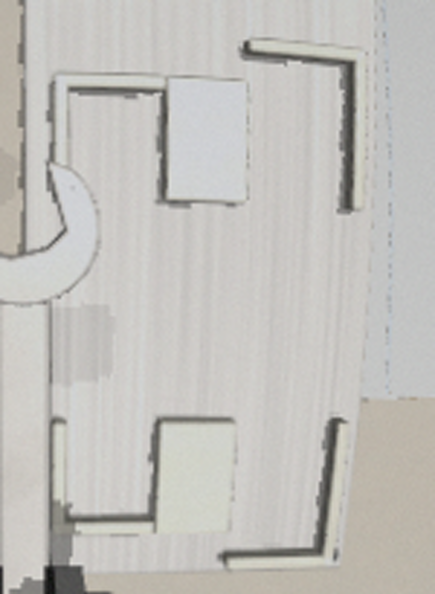

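Run:
```python
from h import *
z=dict(np.load('pics/w5.npz'))
g=lambda x,y,h=.017: wplane(z,((x+.5)/2.9-.5+245,(y+.5)/2.9-.5+35),h)[0][:2]
S=dict(topL=g(75,87),topR=g(160,90),left1=g(68,120),left2=g(66,470),bot=g(110,522),blU=g(167,140),blD=g(158,470))
L=dict(blU=g(247,140),blD=g(235,470),top=g(300,60),rU=g(354,140),rD=g(337,470),bot=g(275,557))
for n,d in(('S',S),('L',L)):
  for k,v in d.items(): print(n,k,v.round(4))
e=S['left1']-S['left2'];print('dir',np.degrees(np.arctan2(e[1],e[0])))
e=S['blU']-S['blD'];print('dir',np.degrees(np.arctan2(e[1],e[0])))
e=L['rU']-L['rD'];print('dir',np.degrees(np.arctan2(e[1],e[0])))
th=np.radians(2.6);X=np.array([np.cos(th),np.sin(th)]);Y=np.array([-np.sin(th),np.cos(th)])
sx=[np.dot(S[k],X) for k in('left1','left2','blU','blD')];sy=[np.dot(S[k],Y) for k in('topL','topR','bot')]
lx=[np.dot(L[k],X) for k in('blU','blD','rU','rD')];ly=[np.dot(L[k],Y) for k in('top','bot')]
print(np.round([sx,lx],4),np.round(sy,4),np.round(ly,4))
cs=(np.mean(sx))*X+(np.mean(sy[:2])+sy[2])/2*Y; cl=np.mean(lx)*X+np.mean(ly)*Y
print(cs,cl,np.linalg.norm(cs-cl))
# spanner in gripper
h=lambda x,y,zz: wplane(z,((x+.5)/1.5-.5,(y+.5)/1.5-.5),zz)[0]
zz=.1839-.0277+.007
print('sp head',h(380,136,zz),h(379.5,210,zz))
```

```text
S topL [0.5746 0.1373]
S topR [0.6025 0.1386]
S left1 [0.5729 0.126 ]
S left2 [0.5797 0.0068]
S bot [ 0.5969 -0.012 ]
S blU [0.6059 0.122 ]
S blD [0.6122 0.0084]
L blU [0.633  0.1248]
L blD [0.6404 0.0097]
L top [0.65  0.155]
L rU [0.6716 0.1299]
L rD [0.6798 0.0115]
L bot [ 0.6608 -0.0238]
dir 93.25182959942723
dir 93.2161319872016
dir 93.97781055570259
[[0.5781 0.5794 0.6108 0.612 ]
 [0.638  0.6401 0.6768 0.6796]] [ 0.1111  0.1111 -0.0391] [ 0.1253 -0.0537]
[0.59281763 0.06295367] [0.65633181 0.06563906] 0.06357092425970512
sp head [0.55827605 0.10579566 0.1632    ] [0.55936449 0.08257074 0.1632    ]
```

Compartment sizes come out as 32.6 x 150 mm and 38.8 x 179 mm with 63.6 mm separation, matching the given values. Centres: short (0.593,0.063), long (0.6565,0.0656); yaw is about 3.3°.

Run:
```python
from h import *
from rig import sense
plan(sense(),(.6565,.0656,.085),3.3,4)
```

```text
dyaw 0.20345859105987074 dpos [ 0.09441138  0.04041277 -0.09895397]
rot [0.13, -0.02, -0.05]
lin [[0.0088, 0.0239, 0.025], [0.0088, 0.024, 0.0249], [0.0088, 0.024, 0.0249], [0.0087, 0.0241, 0.0248]]
```

carry_out(
  delta_rot=[
    [0.1, 0, 0],
    [0.1, 0, 0],
    [0.1, 0, 0],
    [0, 0, 0],
    [0, 0, 0],
    [0, 0, 0],
  ],
  linear=[
    [0.0088, 0.024, 0.025],
    [0.0088, 0.024, 0.025],
    [0.0088, 0.024, 0.025],
    [0.007, 0.018, 0.016],
    [0, 0, 0],
    [0, 0, 0],
  ],
  grip=[-1, -1, -1, -1, -1, -1],
)

```text
time_s: 5.4
tool_pos: [0.65, 0.0702, 0.0902]
orientation: [0.686, 0.727, 0.001, 0.0]
ft_force: [-0.5, -0.6, -0.3]
gripper_width: 0.089
```

Run:
```python
from h import *
s,*_=snap('w6')
plan(s,(.6565,.0656,.055),3.3,3)
```

```text
5.4 [0.65   0.0702 0.0902] jaw 3.33 w 0.08891364835430038 F [-0.5 -0.6 -0.3]
dyaw -0.027198774941084025 dpos [ 0.00652873 -0.00456173 -0.03517676]
rot [0.04, -0.03, 0.01]
lin [[-0.0017, 0.0021, 0.0117], [-0.0017, 0.0021, 0.0117], [-0.0017, 0.0021, 0.0117]]
```

View pics/w6.png

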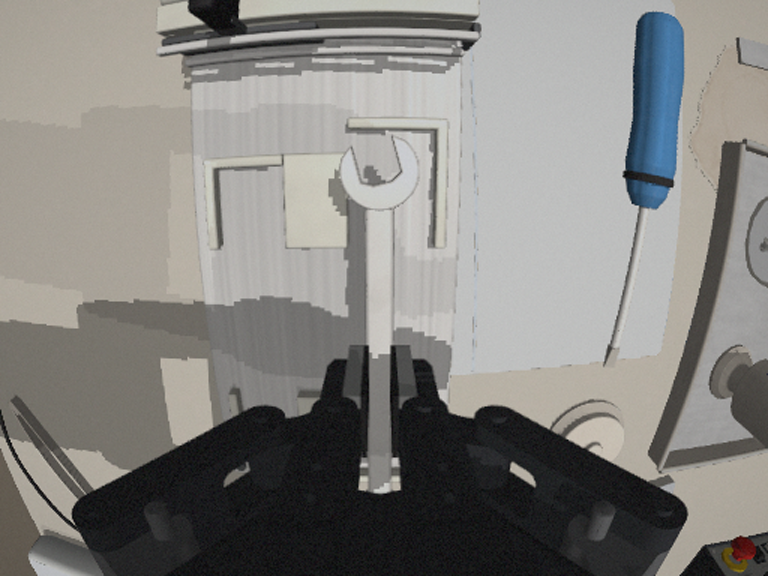

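carry_out(
  delta_rot=[
    [0, 0, 0],
    [0, 0, 0],
    [0, 0, 0],
    [0, 0, 0],
    [0, 0, 0],
  ],
  linear=[
    [-0.002, 0.003, 0.008],
    [-0.002, 0.002, 0.011],
    [0, 0.001, 0.01],
    [0, 0, 0],
    [0, 0, 0],
  ],
  grip=[-1, -1, -1, -1, -1],
)

```text
time_s: 5.95
tool_pos: [0.6558, 0.0653, 0.0619]
orientation: [0.687, 0.727, 0.002, 0.001]
ft_force: [-0.1, -0.1, -0.2]
gripper_width: 0.088
```

Run:
```python
from h import *
s,*_=snap('w7')
plan(s,(.6565,.0656,.0365),3.3,2)
```

```text
5.95 [0.6558 0.0653 0.0619] jaw 3.25 w 0.08848911872420162 F [-0.1 -0.1 -0.2]
dyaw 0.05488675424506084 dpos [ 0.00071842  0.00033624 -0.02542561]
rot [0.15, -0.03, -0.03]
lin [[0.0001, 0.0003, 0.0127], [0.0001, 0.0003, 0.0127]]
```

View pics/w7.png

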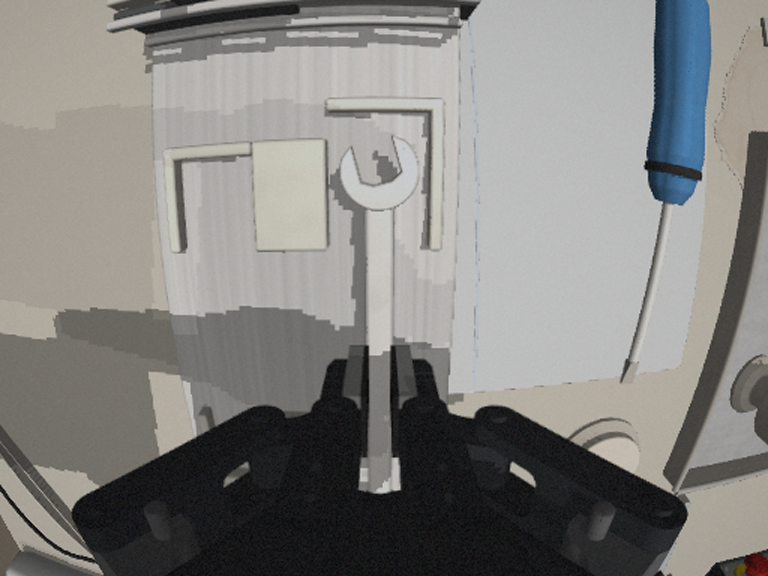

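Spanner sits centred between the block edge (327) and the rail (430). I'll lower it.

carry_out(
  delta_rot=[
    [0.1, 0, 0],
    [0, 0, 0],
    [0, 0, 0],
    [0, 0, 0],
    [0, 0, 0],
  ],
  linear=[
    [0, 0.0005, 0.011],
    [0, 0, 0.009],
    [0, 0, 0.004],
    [0, 0, 0.001],
    [0, 0, 0],
  ],
  grip=[-1, -1, -1, -1, -1],
)

```text
time_s: 6.5
tool_pos: [0.6567, 0.0653, 0.0357]
orientation: [0.687, 0.727, 0.002, 0.001]
ft_force: [-0.1, 0.3, 2.7]
gripper_width: 0.088
```

Run:
```python
from h import *
from rig import sense
s=sense();print(s['ft_force'])
plan(s,(.6565,.0656,.0365),3.3,1)
```

```text
[-0.08766726  0.34478155  2.66813776]
dyaw 0.04908812741962265 dpos [-0.00020592  0.00030615  0.0007746 ]
rot [0.2, -0.06, -0.05]
lin [[0.0003, -0.0002, -0.0008]]
```

carry_out(
  delta_rot=[
    [0, 0, 0],
    [0, 0, 0],
    [0, 0, 0],
    [0, 0, 0],
    [0, 0, 0],
    [0, 0, 0],
    [0, 0, 0],
  ],
  linear=[
    [0, 0, -0.0005],
    [0, 0, 0],
    [0, 0, 0],
    [0, 0, -0.02],
    [0, 0, -0.04],
    [0, 0, -0.05],
    [0, 0, 0],
  ],
  grip=[-0.7, -0.4, -0.3, -0.3, -0.3, -0.3, -0.3],
)

```text
time_s: 7.2
tool_pos: [0.656, 0.0653, 0.1489]
orientation: [0.687, 0.727, 0.001, 0.0]
ft_force: [1.3, 0.3, 0.6]
gripper_width: 0.353
```

Run:
```python
from h import *
s,*_=snap('w8')
plan(s,(.423,-.076,.16),30,12)
```

```text
7.2 [0.656  0.0653 0.1489] jaw 3.25 w 0.3529047536720441 F [1.3 0.3 0.6]
dyaw 26.752810575713397 dpos [-0.23300751 -0.14126901  0.0111394 ]
rot [0.01, -0.0, -2.23]
lin [[-0.0107, -0.0201, -0.001], [-0.0099, -0.0205, -0.001], [-0.0091, -0.0208, -0.001], [-0.0082, -0.0212, -0.001], [-0.0074, -0.0215, -0.001], [-0.0066, -0.0217, -0.001], [-0.0057, -0.022, -0.001], [-0.0049, -0.0222, -0.001], [-0.004, -0.0224, -0.0009], [-0.0031, -0.0225, -0.0009], [-0.0022, -0.0226, -0.0009], [-0.0014, -0.0227, -0.0009]]
```

View pics/w8.png

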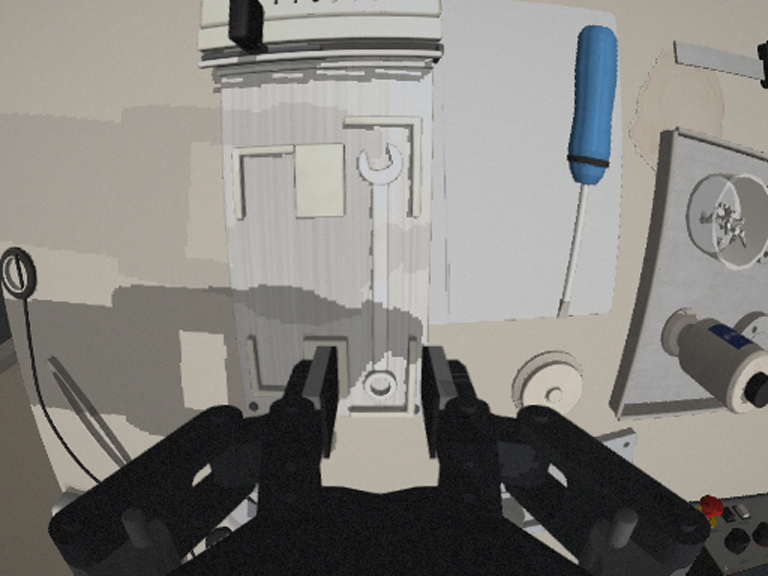

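The spanner lies in the long compartment, head at (380,165), ring at (380,385), clear of the rails. On to the tweezers.

carry_out(
  delta_rot=[
    [0, 0, -2.2],
    [0, 0, -2.2],
    [0, 0, -2.2],
    [0, 0, -2.2],
    [0, 0, -2.2],
    [0, 0, -2.2],
    [0, 0, -2.2],
    [0, 0, -2.2],
    [0, 0, -2.2],
    [0, 0, -2.2],
    [0, 0, -2.2],
    [0, 0, 0],
    [0, 0, 0],
  ],
  linear=[
    [-0.0107, -0.02, -0.001],
    [-0.01, -0.0205, -0.001],
    [-0.009, -0.021, -0.001],
    [-0.008, -0.021, -0.001],
    [-0.0075, -0.0215, -0.001],
    [-0.0065, -0.0215, -0.001],
    [-0.0055, -0.022, -0.001],
    [-0.005, -0.022, -0.001],
    [-0.004, -0.0225, -0.001],
    [-0.003, -0.0225, -0.001],
    [-0.002, -0.018, -0.001],
    [0, -0.01, 0],
    [0, 0, 0],
  ],
  grip=[0, 0, 0, 0, 0, 0, 0, 0, 0, 0, 0, 0, 0],
)

```text
time_s: 8.55
tool_pos: [0.4196, -0.0692, 0.1431]
orientation: [0.512, 0.859, -0.003, -0.013]
ft_force: [0.3, 0.4, -0.5]
gripper_width: 0.499
```

Run:
```python
from h import *
s,*_=snap('w9')
```

```text
8.55 [ 0.4196 -0.0692  0.1431] jaw 28.46 w 0.4990942600880694 F [ 0.3  0.4 -0.5]
```

View pics/w9.png

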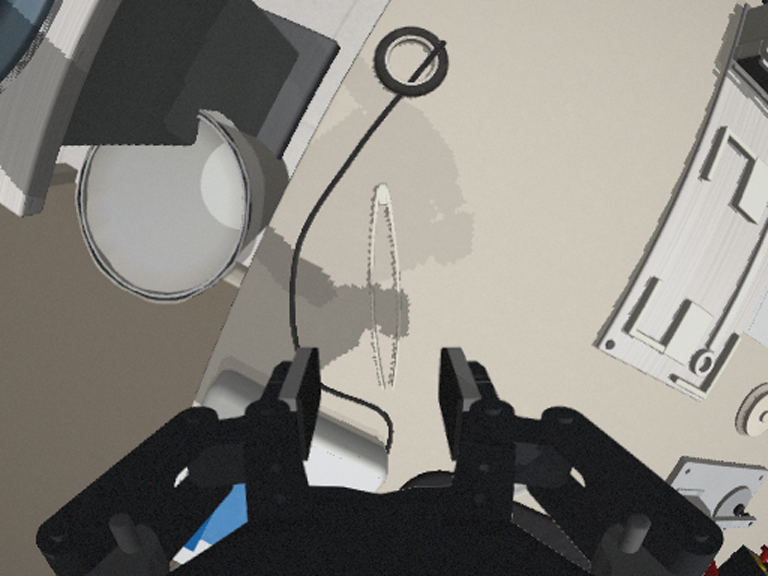

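Tweezers seen from the tip at about (382,183) to (388,388), almost aligned with the jaws.

Run:
```python
from h import *
from rig import sense
z=dict(np.load('pics/w9.npz'))
g=lambda x,y,h: wplane(z,((x+.5)/1.5-.5,(y+.5)/1.5-.5),h)[0].round(4)
a,b=g(382.5,183,.006),g(387,388,.006);print('tw',a,b,np.linalg.norm(a-b),(a+b)/2,np.degrees(np.arctan2(*(a-b)[1::-1])))
print('w',g(368,283,.009),g(402,283,.009),np.linalg.norm(g(368,283,.009)-g(402,283,.009)))
p=z['p'][:,:,::-1][110:270,215:300];cv2.imwrite('pics/w9z.png',cv2.resize(p,None,fx=3.7,fy=3.7,interpolation=cv2.INTER_CUBIC))
t=np.load('pics/top0.npz'); print('box',[plane(t,q,.06)[0] for q in ((350,243),(349,293))], t['d'][265,357])
o,d=ray(t,(357,265));print(o+d[0]*t['d'][265,357])
s=sense(); m=(a+b)/2
plan(s,(m[0],m[1],.06),29.6,4)
```

```text
tw [ 0.3907 -0.0163  0.006 ] [ 0.456 -0.13   0.006] 0.131117428284725 [ 0.42335 -0.07315  0.006  ] 119.86954318790205
w [ 0.4112 -0.072   0.009 ] [ 0.4289 -0.0623  0.009 ] 0.020183656754909393
box [array([ 0.47842685, -0.16792473,  0.06      ]), array([ 0.35371045, -0.16245479,  0.06      ])] 0.9672686
[ 0.42340851 -0.18889743  0.04101287]
dyaw 1.1113479479061397 dpos [ 0.00329928 -0.00407993 -0.08323541]
rot [-0.24, -0.27, -0.28]
lin [[-0.0017, 0.0006, 0.0208], [-0.0016, 0.0005, 0.0208], [-0.0015, 0.0004, 0.0208], [-0.0014, 0.0003, 0.0208]]
```

View pics/w9z.png

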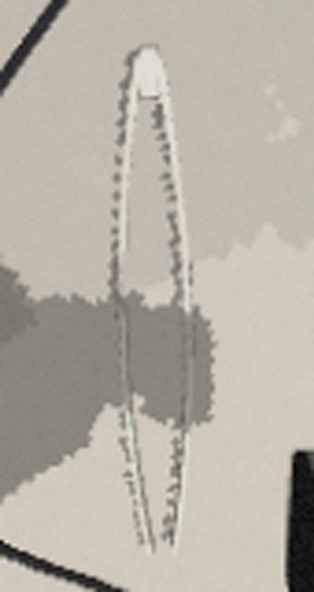

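carry_out(
  delta_rot=[
    [-0.3, -0.3, -0.3],
    [-0.3, -0.3, -0.3],
    [-0.3, -0.3, -0.3],
    [0, 0, -0.3],
    [0, 0, 0],
    [0, 0, 0],
  ],
  linear=[
    [-0.0015, 0.0005, 0.021],
    [-0.0015, 0.0005, 0.021],
    [-0.0015, 0.0005, 0.021],
    [-0.0015, 0.0005, 0.014],
    [0, 0, 0],
    [0, 0, 0],
  ],
  grip=[-0.1, -0.2, -0.2, -0.2, -0.2, -0.2],
)

```text
time_s: 9.2
tool_pos: [0.4283, -0.0718, 0.0641]
orientation: [0.502, 0.865, 0.001, 0.001]
ft_force: [0.0, -1.0, -0.3]
gripper_width: 0.401
```

Run:
```python
from h import *
s,*_=snap('w10')
plan(s,(.4235,-.0735,.0295),29.8,3)
```

```text
9.2 [ 0.4283 -0.0718  0.0641] jaw 29.71 w 0.4008842078733652 F [ 0.  -1.  -0.3]
dyaw 0.08570449618498799 dpos [-0.00484138 -0.00171387 -0.0345897 ]
rot [0.05, -0.0, -0.03]
lin [[0.0003, -0.0017, 0.0115], [0.0003, -0.0017, 0.0115], [0.0003, -0.0017, 0.0115]]
```

View pics/w10.png

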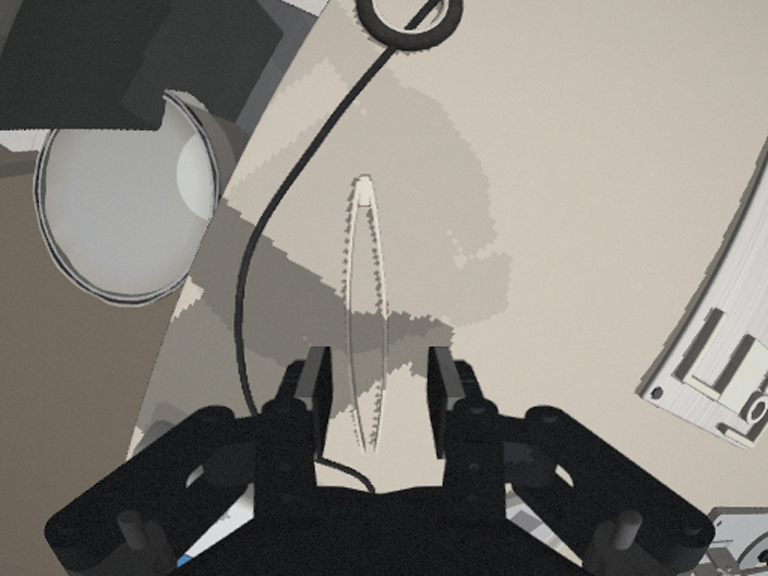

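carry_out(
  delta_rot=[
    [0, 0, 0],
    [0, 0, 0],
    [0, 0, 0],
    [0, 0, 0],
    [0, 0, 0],
  ],
  linear=[
    [0, -0.0025, 0.011],
    [0, -0.002, 0.011],
    [0, -0.0005, 0.007],
    [0, 0, 0],
    [0, 0, 0],
  ],
  grip=[-0.2, -0.2, -0.2, -0.2, -0.2],
)

```text
time_s: 9.75
tool_pos: [0.4252, -0.0748, 0.0345]
orientation: [0.502, 0.865, 0.001, 0.003]
ft_force: [-0.2, -0.4, 0.3]
gripper_width: 0.402
```

Run:
```python
from h import *
s,*_=snap('w11')
plan(s,(.4235,-.0735,.0285),29.8,1)
```

```text
9.75 [ 0.4252 -0.0748  0.0345] jaw 29.71 w 0.4015015190776242 F [-0.2 -0.4  0.3]
dyaw 0.0900800044904031 dpos [-0.00168767  0.00131702 -0.00596572]
rot [0.28, 0.17, -0.09]
lin [[0.002, -0.0008, 0.006]]
```

View pics/w11.png

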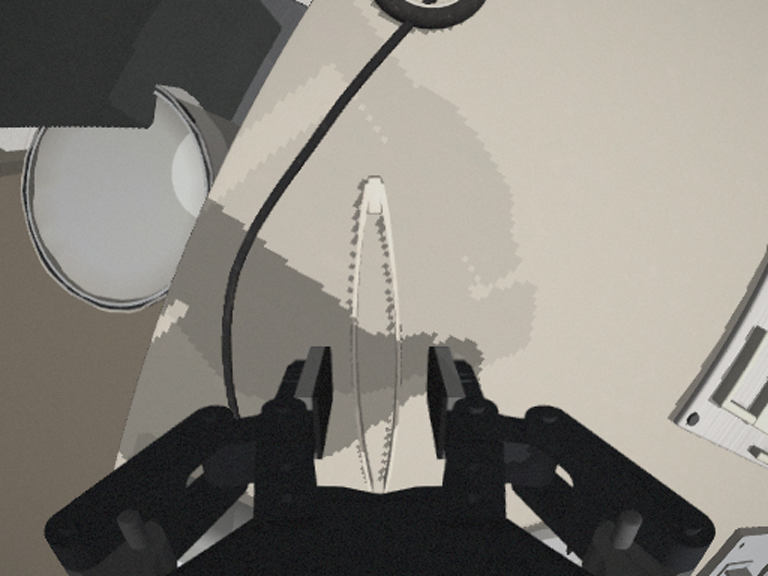

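Tweezers are centred between the pads and clear of the cable; I'll finish the descent and close with moderate force.

carry_out(
  delta_rot=[
    [0.3, 0.2, -0.1],
    [0, 0, 0],
    [0, 0, 0],
    [0, 0, 0],
    [0, 0, 0],
    [0, 0, 0],
    [0, 0, 0],
  ],
  linear=[
    [0.002, -0.001, 0.006],
    [0, 0, 0.001],
    [0, 0, 0],
    [0, 0, 0],
    [0, 0, 0],
    [0, 0, 0],
    [0, 0, 0],
  ],
  grip=[-0.2, -0.2, -0.4, -0.6, -0.8, -1, -1],
  force=30,
)

```text
time_s: 10.5
tool_pos: [0.424, -0.0737, 0.0278]
orientation: [0.501, 0.865, -0.0, 0.001]
ft_force: [0.5, -0.1, -0.5]
gripper_width: 0.188
```

Run:
```python
from h import *
s,*_=snap('w12')
```

```text
10.5 [ 0.424  -0.0737  0.0278] jaw 29.83 w 0.1875439863197205 F [ 0.5 -0.1 -0.5]
```

View pics/w12.png

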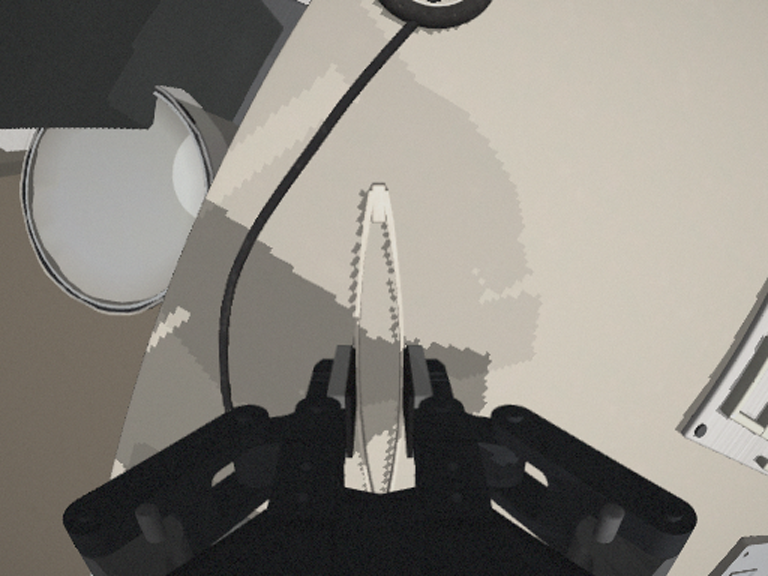

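Grip closed on the tweezers (about 16 mm). Lifting.

carry_out(
  delta_rot=[
    [0, 0, 0],
    [0, 0, 0],
    [0, 0, 0],
    [0, 0, 0],
  ],
  linear=[
    [0, 0, 0],
    [0, 0, -0.02],
    [0, 0, -0.04],
    [0, 0, -0.03],
  ],
  grip=[-1, -1, -1, -1],
)

```text
time_s: 10.95
tool_pos: [0.4202, -0.0721, 0.1158]
orientation: [0.501, 0.865, -0.001, -0.006]
ft_force: [1.3, -0.8, -0.8]
gripper_width: 0.189
```

Run:
```python
from h import *
s,*_=snap('w13')
plan(s,(.593,.063,.11),3.3,10)
```

```text
10.95 [ 0.4202 -0.0721  0.1158] jaw 29.81 w 0.18864247974277779 F [ 1.3 -0.8 -0.8]
dyaw -26.505340948598885 dpos [ 0.17280181  0.13511822 -0.00581322]
rot [-0.05, -0.04, 2.65]
lin [[0.0031, 0.0217, 0.0005], [0.0041, 0.0215, 0.0005], [0.0051, 0.0213, 0.0005], [0.0061, 0.0211, 0.0005], [0.0071, 0.0208, 0.0005], [0.008, 0.0204, 0.0005], [0.009, 0.02, 0.0005], [0.0099, 0.0196, 0.0006], [0.0108, 0.0191, 0.0006], [0.0116, 0.0186, 0.0006]]
```

View pics/w13.png

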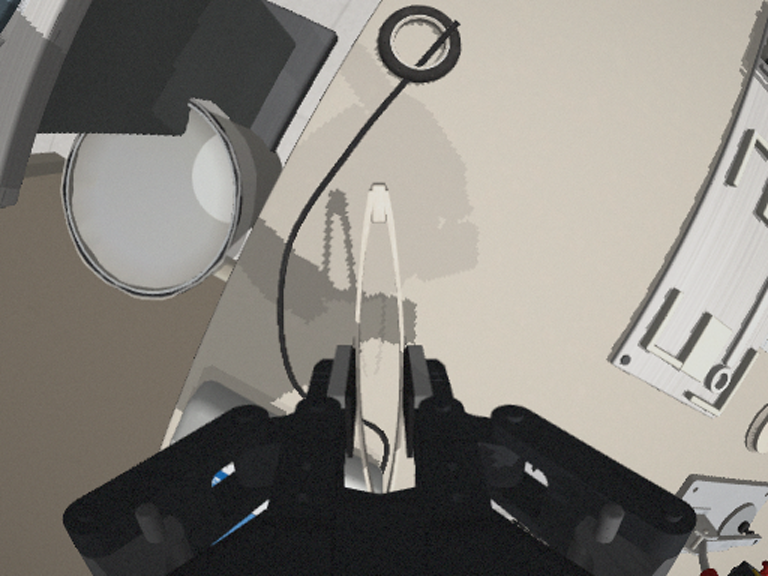

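Tweezers lifted and level, aligned with the grip. To the short compartment.

carry_out(
  delta_rot=[
    [0, 0, 2.65],
    [0, 0, 2.65],
    [0, 0, 2.65],
    [0, 0, 2.65],
    [0, 0, 2.65],
    [0, 0, 2.65],
    [0, 0, 2.65],
    [0, 0, 2.65],
    [0, 0, 2.65],
    [0, 0, 0],
    [0, 0, 0],
  ],
  linear=[
    [0.003, 0.0217, 0.0005],
    [0.004, 0.0215, 0.0005],
    [0.005, 0.0213, 0.0005],
    [0.006, 0.021, 0.0005],
    [0.007, 0.021, 0.0005],
    [0.008, 0.0205, 0.0005],
    [0.009, 0.02, 0.0005],
    [0.01, 0.0195, 0.0005],
    [0.0095, 0.017, 0.0005],
    [0.004, 0.006, 0],
    [0, 0, 0],
  ],
  grip=[-1, -1, -1, -1, -1, -1, -1, -1, -1, -1, -1],
)

```text
time_s: 12.1
tool_pos: [0.5905, 0.0541, 0.1158]
orientation: [0.676, 0.737, 0.0, 0.001]
ft_force: [-0.4, 0.1, -1.1]
gripper_width: 0.187
```

Run:
```python
from h import *
s,*_=snap('w14')
plan(s,(.593,.063,.06),3.3,5)
```

```text
12.1 [0.5905 0.0541 0.1158] jaw 4.97 w 0.1866864489406448 F [-0.4  0.1 -1.1]
dyaw -1.6724541248989908 dpos [ 0.0024869   0.0089337  -0.05579663]
rot [0.02, 0.02, 0.33]
lin [[0.0018, 0.0006, 0.0112], [0.0018, 0.0006, 0.0112], [0.0018, 0.0006, 0.0112], [0.0018, 0.0006, 0.0112], [0.0018, 0.0006, 0.0112]]
```

View pics/w14.png

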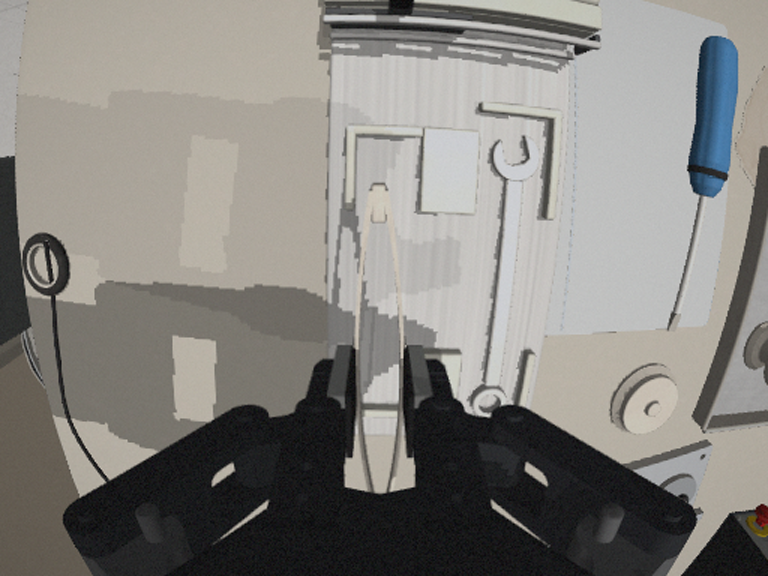

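carry_out(
  delta_rot=[
    [0, 0, 0.6],
    [0, 0, 0.5],
    [0, 0, 0.4],
    [0, 0, 0],
    [0, 0, 0],
    [0, 0, 0],
  ],
  linear=[
    [0.003, 0.001, 0.011],
    [0.003, 0.001, 0.013],
    [0.002, 0.001, 0.013],
    [0.0005, 0, 0.01],
    [0, 0, 0],
    [0, 0, 0],
  ],
  grip=[-1, -1, -1, -1, -1, -1],
)

```text
time_s: 12.75
tool_pos: [0.5891, 0.0615, 0.0624]
orientation: [0.687, 0.727, -0.002, -0.001]
ft_force: [0.2, 0.1, -1.2]
gripper_width: 0.184
```

Run:
```python
from h import *
s,*_=snap('w15')
plan(s,(.593,.063,.0365),3.3,1)
```

```text
12.75 [0.5891 0.0615 0.0624] jaw 3.26 w 0.18380466418482183 F [ 0.2  0.1 -1.2]
dyaw 0.04227672487259326 dpos [ 0.00389829  0.0014907  -0.02586894]
rot [-0.21, 0.08, -0.04]
lin [[0.0013, 0.0041, 0.0259]]
```

View pics/w15.png

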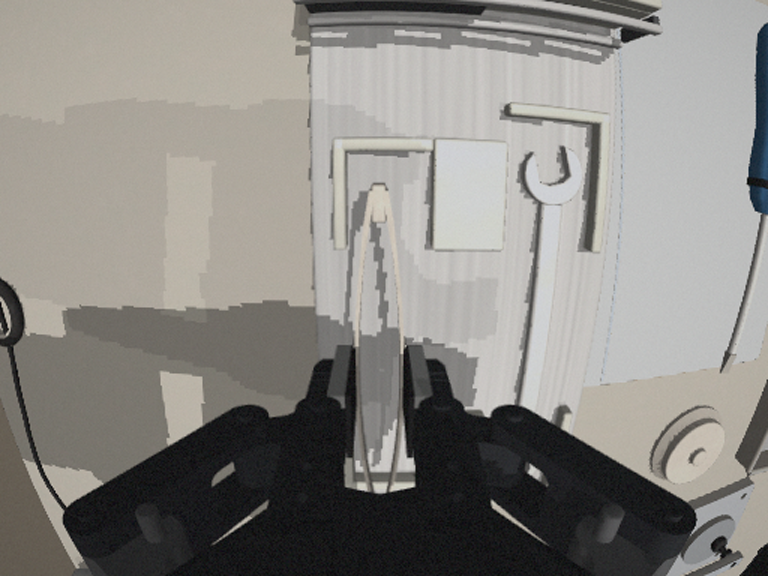

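carry_out(
  delta_rot=[
    [-0.2, 0, 0],
    [0, 0, 0],
    [0, 0, 0],
    [0, 0, 0],
    [0, 0, 0],
    [0, 0, 0],
  ],
  linear=[
    [0.001, 0.0035, 0.008],
    [0, 0.001, 0.009],
    [0, 0, 0.006],
    [0, 0, 0.002],
    [0, 0, 0],
    [0, 0, 0],
  ],
  grip=[-1, -1, -1, -1, -1, -1],
)

```text
time_s: 13.4
tool_pos: [0.5948, 0.0626, 0.0362]
orientation: [0.687, 0.727, 0.0, 0.001]
ft_force: [0.2, -0.0, -0.3]
gripper_width: 0.191
```

Run:
```python
from h import *
s,*_=snap('w16')
plan(s,(.593,.063,.0358),3.3,1)
```

```text
13.4 [0.5948 0.0626 0.0362] jaw 3.25 w 0.1912954374878651 F [ 0.2 -0.  -0.3]
dyaw 0.046237354126276387 dpos [-0.0018377   0.00038508 -0.00043677]
rot [0.13, 0.1, -0.05]
lin [[0.0005, -0.0018, 0.0004]]
```

View pics/w16.png

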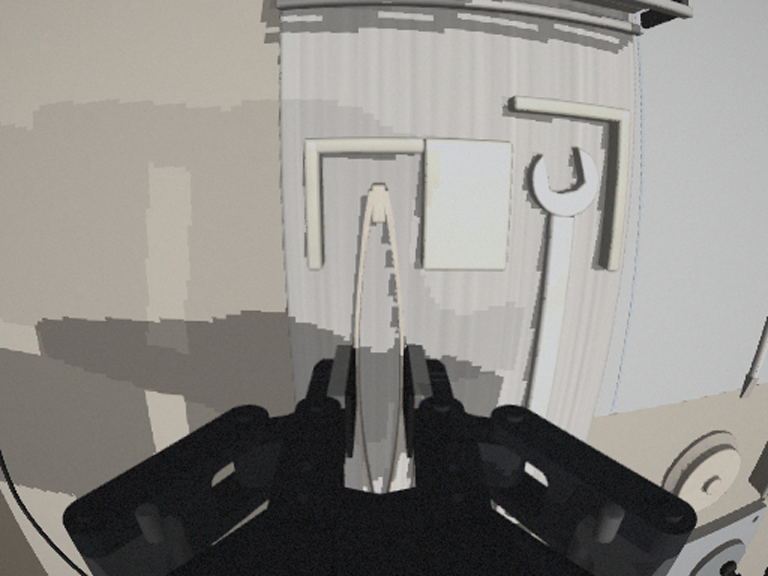

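carry_out(
  delta_rot=[
    [0, 0, 0],
    [0, 0, 0],
    [0, 0, 0],
    [0, 0, 0],
    [0, 0, 0],
    [0, 0, 0],
    [0, 0, 0],
    [0, 0, 0],
    [0, 0, 0],
  ],
  linear=[
    [0, -0.0015, 0.0005],
    [0, 0, 0.0004],
    [0, 0, 0],
    [0, 0, 0],
    [0, 0, 0],
    [0, 0, -0.02],
    [0, 0, -0.04],
    [0, 0, -0.03],
    [0, 0, 0],
  ],
  grip=[-1, -1, -0.5, -0.3, -0.2, -0.2, -0.2, -0.2, -0.2],
)

```text
time_s: 14.35
tool_pos: [0.5926, 0.0627, 0.1282]
orientation: [0.687, 0.727, -0.0, 0.001]
ft_force: [0.2, 0.6, 1.2]
gripper_width: 0.398
```

Run:
```python
from h import *
s,*_=snap('w17')
```

```text
14.35 [0.5926 0.0627 0.1282] jaw 3.25 w 0.39793292768616506 F [0.2 0.6 1.2]
```

View pics/w17.png

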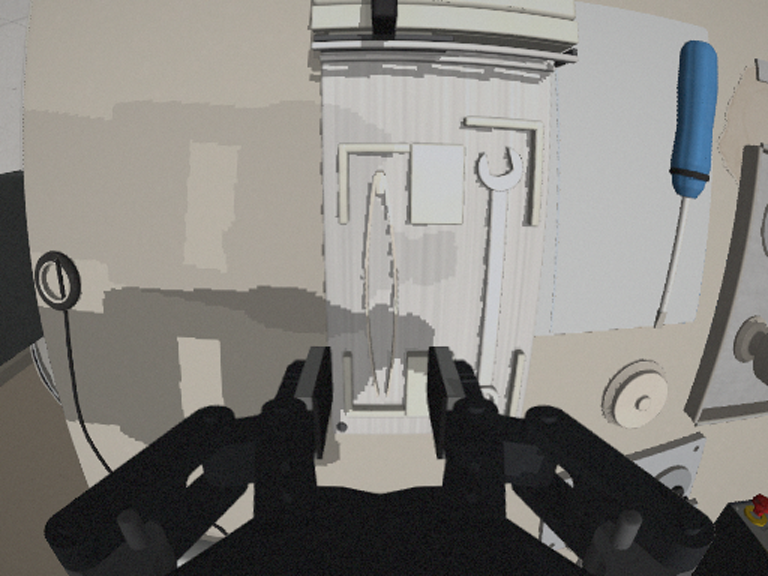

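Both tools are in their compartments: tweezers from (380,170) to (383,396), spanner at (495,165) onward. I'll check them numerically and move to view the lamp.

Run:
```python
from h import *
from rig import sense
z=dict(np.load('pics/w17.npz'))
g=lambda x,y,h: wplane(z,((x+.5)/1.5-.5,(y+.5)/1.5-.5),h)[0].round(4)
a,b=g(380,169,.014),g(383,397,.014);print('tw',a,b,np.linalg.norm(a-b),(a+b)/2,np.degrees(np.arctan2(*(a-b)[1::-1])))
a,b=g(498,192,.014),g(486,370,.014);print('shank dir',a,b,np.degrees(np.arctan2(*(a-b)[1::-1])))
plan(sense(),(.59,.13,.16),3.3,4)
```

```text
tw [0.5895 0.1292 0.014 ] [ 0.599  -0.0043  0.014 ] 0.13383758814324173 [0.59425 0.06245 0.014  ] 94.07036637322479
shank dir [0.6529 0.1219 0.014 ] [0.6598 0.0168 0.014 ] 93.75617839875979
dyaw 0.05560221345432126 dpos [-0.00147766  0.06729729  0.03389243]
rot [-0.03, 0.02, -0.01]
lin [[0.0168, 0.0006, -0.0085], [0.0168, 0.0006, -0.0085], [0.0168, 0.0006, -0.0085], [0.0168, 0.0006, -0.0085]]
```

carry_out(
  delta_rot=[
    [0, 0, 0],
    [0, 0, 0],
    [0, 0, 0],
    [0, 0, 0],
    [0, 0, 0],
    [0, 0, 0],
  ],
  linear=[
    [0.016, 0.0005, -0.009],
    [0.017, 0.0005, -0.009],
    [0.017, 0.0005, -0.009],
    [0.012, 0, -0.006],
    [0, 0, 0],
    [0, 0, 0],
  ],
  grip=[-0.2, -0.2, -0.2, -0.2, -0.2, -0.2],
)

```text
time_s: 15.0
tool_pos: [0.5851, 0.1305, 0.1538]
orientation: [0.687, 0.727, -0.005, -0.005]
ft_force: [0.7, -0.1, -0.4]
gripper_width: 0.396
```

Run:
```python
from h import *
s,*_=snap('w18')
```

```text
15.0 [0.5851 0.1305 0.1538] jaw 3.26 w 0.39644331979240705 F [ 0.7 -0.1 -0.4]
```

View pics/w18.png

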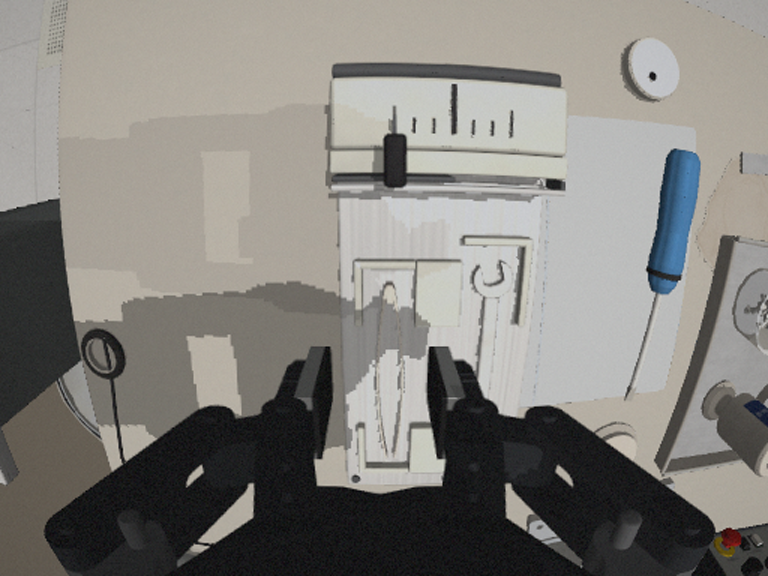

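Run:
```python
from h import *
from rig import sense
z=dict(np.load('pics/w18.npz'))
p=z['p'][:,:,::-1][35:140,210:390];cv2.imwrite('pics/w18z.png',cv2.resize(p,None,fx=4.4,fy=4.4,interpolation=cv2.INTER_CUBIC))
g=lambda x,y,h: wplane(z,((x+.5)/1.5-.5,(y+.5)/1.5-.5),h)[0].round(4)
for q in((385,138),(406,138),(408,162),(406,187),(385,187)): print(q,g(*q,.076))
print('marks',g(394.5,115,.045),g(455,115,.045),g(512,115,.045))
a=sense();plan(a,(.588,.203,.12),3.3,5)
```

```text
(385, 138) [0.5818 0.2124 0.076 ]
(406, 138) [0.5909 0.213  0.076 ]
(408, 162) [0.5925 0.2025 0.076 ]
(406, 187) [0.5923 0.1914 0.076 ]
(385, 187) [0.5831 0.1908 0.076 ]
marks [0.5858 0.2254 0.045 ] [0.6162 0.2279 0.045 ] [0.646  0.2313 0.045 ]
dyaw 0.06294678530645115 dpos [ 0.00296261  0.07265214 -0.0337435 ]
rot [-0.17, -0.01, -0.01]
lin [[0.0145, 0.0015, 0.0067], [0.0145, 0.0015, 0.0067], [0.0145, 0.0015, 0.0067], [0.0145, 0.0015, 0.0067], [0.0145, 0.0014, 0.0067]]
```

View pics/w18z.png

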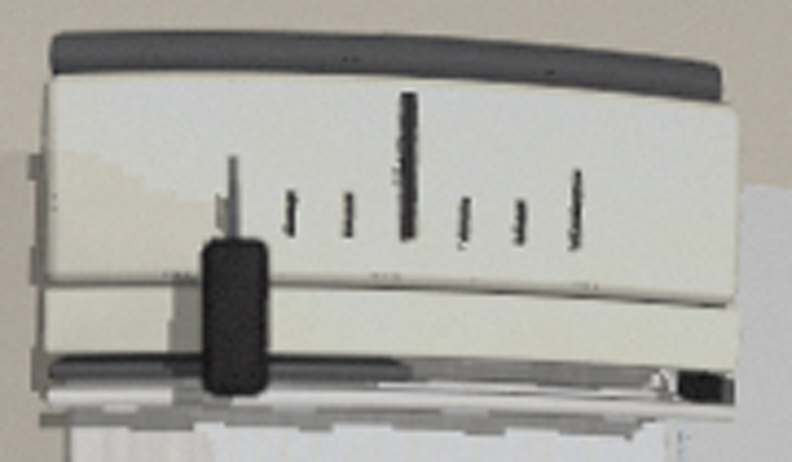

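Tab top is centred at (0.587,0.202), about 10 x 22 mm, on the shut mark; marks are 30.5 mm and 60.5 mm apart as expected. I'll approach from above.

carry_out(
  delta_rot=[
    [-0.2, 0, 0],
    [-0.2, 0, 0],
    [-0.2, 0, 0],
    [-0.2, 0, 0],
    [0, 0, 0],
    [0, 0, 0],
    [0, 0, 0],
  ],
  linear=[
    [0.0145, 0.0015, 0.003],
    [0.0145, 0.0015, 0.005],
    [0.0145, 0.0015, 0.006],
    [0.0145, 0.0015, 0.006],
    [0.009, 0, 0.003],
    [0, 0, 0],
    [0, 0, 0],
  ],
  grip=[-0.2, -0.2, -0.2, -0.2, -0.2, -0.2, -0.2],
)

```text
time_s: 15.75
tool_pos: [0.5859, 0.2032, 0.1258]
orientation: [0.687, 0.727, -0.001, -0.002]
ft_force: [0.4, -0.6, 0.4]
gripper_width: 0.403
```

Run:
```python
from h import *
s,*_=snap('w19')
plan(s,(.587,.202,.079),3.3,5)
```

```text
15.75 [0.5859 0.2032 0.1258] jaw 3.2 w 0.4031431769309489 F [ 0.4 -0.6  0.4]
dyaw 0.09999274709069539 dpos [ 0.00112006 -0.00117959 -0.04675505]
rot [-0.05, -0.0, -0.02]
lin [[-0.0003, 0.0002, 0.0093], [-0.0003, 0.0002, 0.0094], [-0.0003, 0.0002, 0.0094], [-0.0002, 0.0002, 0.0094], [-0.0002, 0.0002, 0.0094]]
```

View pics/w19.png

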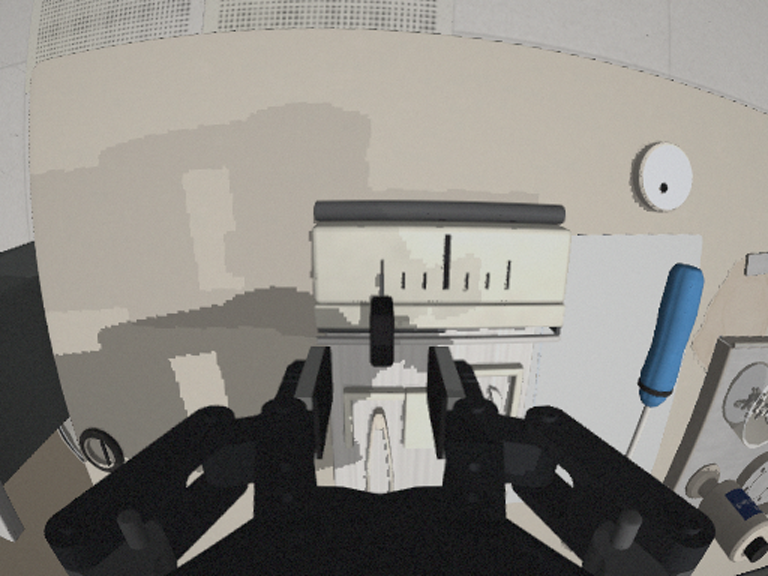

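The tab (382,330) lies centred between the jaws. Lowering to around it.

carry_out(
  delta_rot=[
    [0, 0, 0],
    [0, 0, 0],
    [0, 0, 0],
    [0, 0, 0],
    [0, 0, 0],
    [0, 0, 0],
    [0, 0, 0],
  ],
  linear=[
    [-0.0005, 0.0005, 0.01],
    [-0.0005, 0.0005, 0.012],
    [0, 0, 0.012],
    [0, 0, 0.008],
    [0, 0, 0.003],
    [0, 0, 0],
    [0, 0, 0],
  ],
  grip=[-0.2, -0.2, -0.2, -0.2, -0.2, -0.2, -0.2],
)

```text
time_s: 16.5
tool_pos: [0.5868, 0.2, 0.0761]
orientation: [0.688, 0.725, -0.002, -0.002]
ft_force: [0.3, 0.6, 0.4]
gripper_width: 0.399
```

Run:
```python
from h import *
s,*_=snap('w20')
plan(s,(.587,.202,.078),3.3,1)
```

```text
16.5 [0.5868 0.2    0.0761] jaw 3.02 w 0.3993804619319711 F [0.3 0.6 0.4]
dyaw 0.2803772156916864 dpos [0.00023188 0.00198936 0.00190939]
rot [-0.31, -0.0, -0.28]
lin [[0.002, 0.0003, -0.0019]]
```

View pics/w20.png

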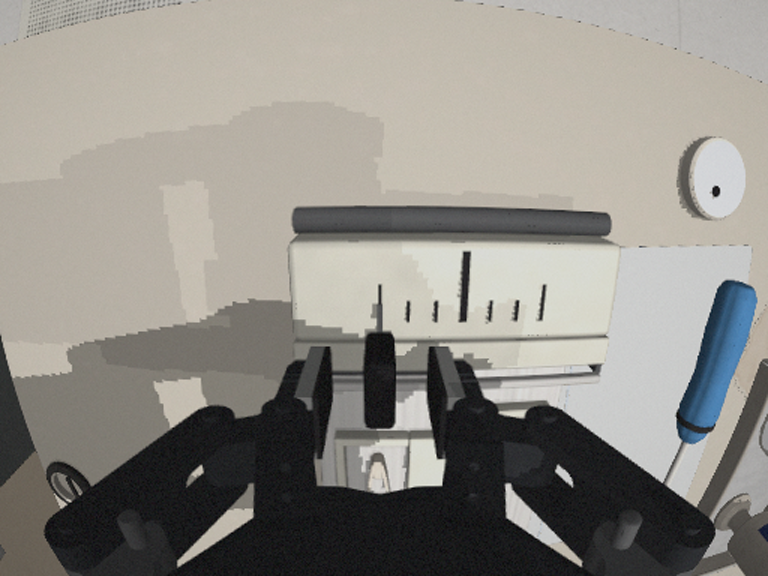

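carry_out(
  delta_rot=[
    [-0.3, 0, -0.3],
    [0, 0, 0],
    [0, 0, 0],
    [0, 0, 0],
    [0, 0, 0],
    [0, 0, 0],
    [0, 0, 0],
  ],
  linear=[
    [0.002, 0.0003, -0.001],
    [0, 0, 0],
    [0, 0, 0],
    [0, 0, 0],
    [0, 0, 0],
    [0, 0, 0],
    [0, 0, 0],
  ],
  grip=[-0.3, -0.5, -0.7, -1, -1, -1, -1],
  force=60,
)

```text
time_s: 17.25
tool_pos: [0.5867, 0.2024, 0.0789]
orientation: [0.686, 0.727, 0.0, 0.0]
ft_force: [-2.6, 0.9, 1.2]
gripper_width: 0.101
```

Run:
```python
from h import *
s,*_=snap('w21')
```

```text
17.25 [0.5867 0.2024 0.0789] jaw 3.35 w 0.10146562844926747 F [-2.6  0.9  1.2]
```

View pics/w21.png

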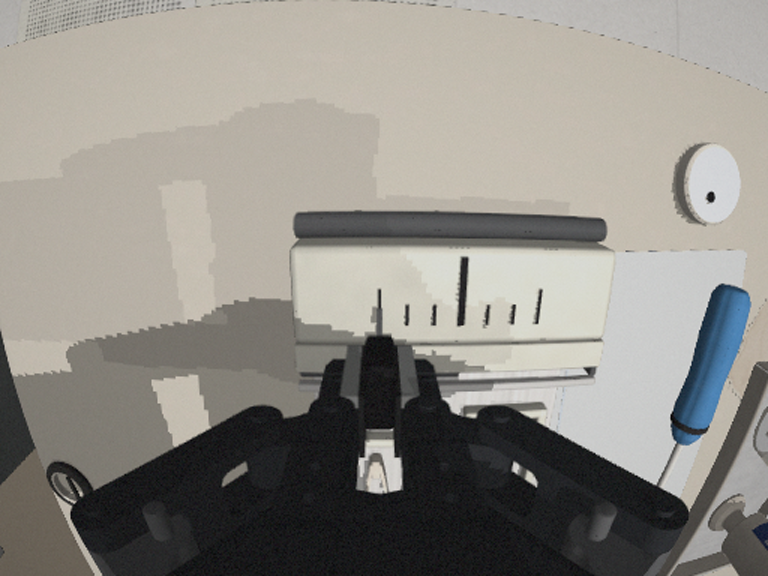

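Tab is pinched, still on the shut mark. Slide gently toward half.

carry_out(
  delta_rot=[
    [0, 0, 0],
    [0, 0, 0],
    [0, 0, 0],
    [0, 0, 0],
    [0, 0, 0],
    [0, 0, 0],
  ],
  linear=[
    [0, 0.004, 0],
    [0, 0.004, 0],
    [0, 0.004, 0],
    [0, 0.004, 0],
    [0, 0, 0],
    [0, 0, 0],
  ],
  grip=[-1, -1, -1, -1, -1, -1],
)

```text
time_s: 17.9
tool_pos: [0.6001, 0.2032, 0.0789]
orientation: [0.686, 0.728, -0.005, -0.004]
ft_force: [-6.8, -1.2, 4.3]
gripper_width: 0.107
```

Run:
```python
from h import *
s,*_=snap('w22')
p0=np.array([.5867,.2024]);th=np.radians(3.3);d=s['tool_pos'][:2]-p0
print('along',d@[np.cos(th),np.sin(th)],'across',d@[-np.sin(th),np.cos(th)])
plan(s,(.5867+.03*np.cos(th),.2024+.03*np.sin(th),.0789),3.3,3)
```

```text
17.9 [0.6001 0.2032 0.0789] jaw 3.36 w 0.10677266763011664 F [-6.8 -1.2  4.3]
along 0.013445818451288647 across 5.205128910985251e-05
dyaw -0.06403985186450711 dpos [1.65297280e-02 9.00960374e-04 4.20245068e-05]
rot [-0.23, 0.02, 0.02]
lin [[-0.0, 0.0055, -0.0001], [-0.0, 0.0055, -0.0001], [-0.0, 0.0055, -0.0]]
```

View pics/w22.png

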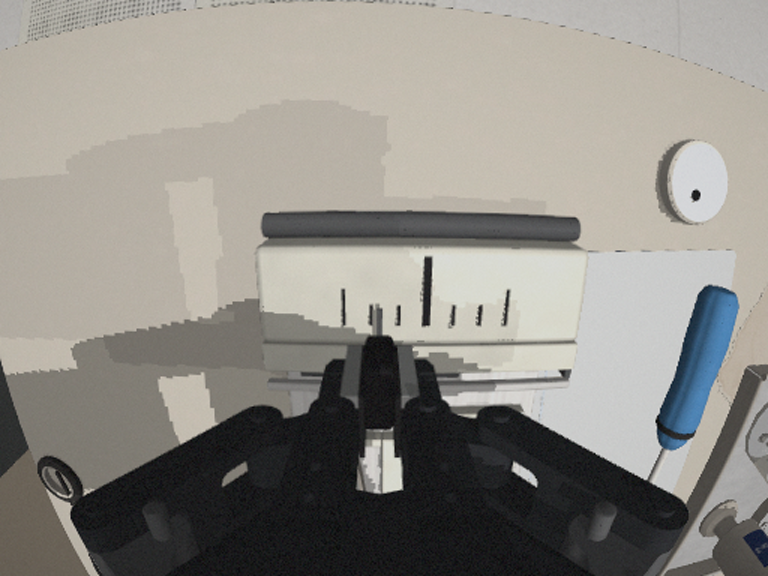

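The tab's pointer is at 378, between the shut mark (343) and the longest mark (428): about 12.5 mm of travel, agreeing with 13.4 mm of arm motion.

carry_out(
  delta_rot=[
    [-0.2, 0, 0],
    [-0.2, 0, 0],
    [-0.2, 0, 0],
    [0, 0, 0],
    [0, 0, 0],
    [0, 0, 0],
  ],
  linear=[
    [0, 0.005, 0],
    [0, 0.005, 0],
    [0, 0.005, 0],
    [0, 0.002, 0],
    [0, 0, 0],
    [0, 0, 0],
  ],
  grip=[-1, -1, -1, -1, -1, -1],
)

```text
time_s: 18.55
tool_pos: [0.6126, 0.204, 0.0789]
orientation: [0.686, 0.728, -0.008, -0.005]
ft_force: [-7.4, -1.6, 5.3]
gripper_width: 0.104
```

Run:
```python
from h import *
s,*_=snap('w23')
p0=np.array([.5867,.2024]);th=np.radians(3.3);d=s['tool_pos'][:2]-p0
print('along',d@[np.cos(th),np.sin(th)],'across',d@[-np.sin(th),np.cos(th)])
plan(s,(.5867+.03*np.cos(th),.2024+.03*np.sin(th),.0789),3.3,1)
```

```text
18.55 [0.6126 0.204  0.0789] jaw 3.39 w 0.1044506760491502 F [-7.4 -1.6  5.3]
along 0.025997459152430104 across 9.018876864590007e-05
dyaw -0.09018382486264898 dpos [4.00109553e-03 1.40363150e-04 4.56131816e-05]
rot [-1.06, 0.15, 0.09]
lin [[-0.0001, 0.004, -0.0001]]
```

View pics/w23.png

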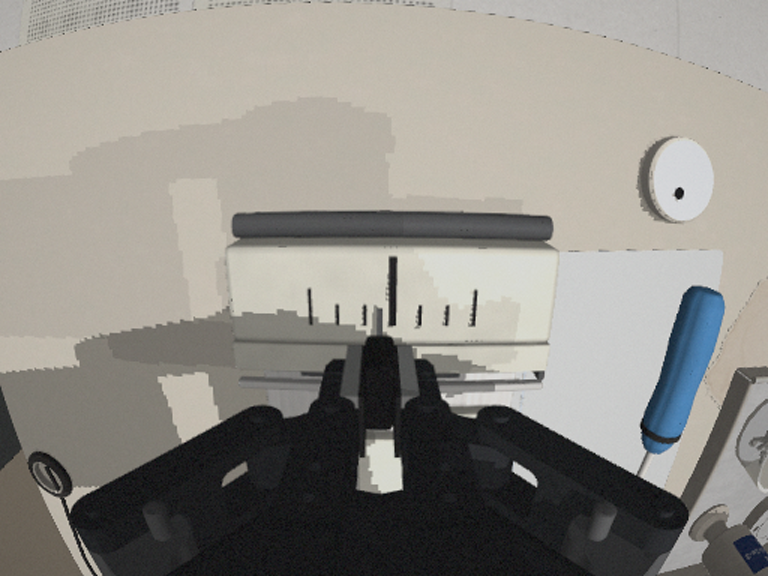

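Pointer at 378, longest mark at 393, shut at 310: about 24.6 mm. Another 5 mm needed.

carry_out(
  delta_rot=[
    [-0.4, 0, 0],
    [-0.3, 0, 0],
    [0, 0, 0],
    [0, 0, 0],
    [0, 0, 0],
    [0, 0, 0],
  ],
  linear=[
    [0, 0.0035, 0],
    [0, 0.003, 0],
    [0, 0.001, 0],
    [0, 0, 0],
    [0, 0, 0],
    [0, 0, 0],
  ],
  grip=[-1, -1, -1, -1, -1, -1],
)

```text
time_s: 19.2
tool_pos: [0.615, 0.2041, 0.0789]
orientation: [0.686, 0.728, -0.01, -0.007]
ft_force: [-8.7, -2.2, 4.9]
gripper_width: 0.099
```

Run:
```python
from h import *
s,*_=snap('w24')
p0=np.array([.5867,.2024]);th=np.radians(3.3);d=s['tool_pos'][:2]-p0
print('along',d@[np.cos(th),np.sin(th)],'across',d@[-np.sin(th),np.cos(th)],s['dq'].round(4))
plan(s,(.5867+.03*np.cos(th),.2024+.03*np.sin(th),.0789),3.3,1)
```

```text
19.2 [0.615  0.2041 0.0789] jaw 3.4 w 0.09869407643747696 F [-8.7 -2.2  4.9]
along 0.02831330120616328 across 0.00010166714355745318 [ 0.     -0.0017  0.005   0.0009  0.0193  0.0008]
dyaw -0.10377185587563531 dpos [ 1.68975431e-03 -4.40538595e-06  1.71715193e-05]
rot [-1.35, 0.24, 0.11]
lin [[-0.0001, 0.0017, -0.0001]]
```

View pics/w24.png

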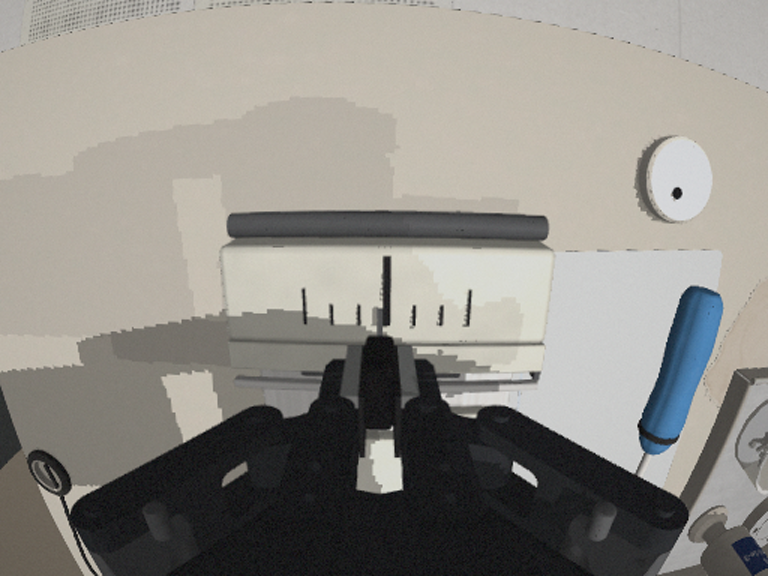

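Pointer 378, half mark 387, so about 26.8 mm; zero rows let it sag back toward the spring. I'll use small forward rows to hold it up.

carry_out(
  delta_rot=[
    [-0.5, 0, 0],
    [-0.5, 0, 0],
    [-0.4, 0, 0],
    [-0.4, 0, 0],
    [-0.4, 0, 0],
  ],
  linear=[
    [0, 0.0025, 0],
    [0, 0.002, 0],
    [0, 0.0015, 0],
    [0, 0.0015, 0],
    [0, 0.0015, 0],
  ],
  grip=[-1, -1, -1, -1, -1],
)

```text
time_s: 19.75
tool_pos: [0.6184, 0.2043, 0.0788]
orientation: [0.686, 0.728, -0.003, 0.001]
ft_force: [-9.8, -2.3, 6.5]
gripper_width: 0.106
```

Run:
```python
from h import *
s,*_=snap('w25')
s,*_=snap('w26')
p0=np.array([.5867,.2024]);th=np.radians(3.3);d=s['tool_pos'][:2]-p0
print('along',d@[np.cos(th),np.sin(th)],'across',d@[-np.sin(th),np.cos(th)],s['dq'].round(4))
plan(s,(.5867+.03*np.cos(th),.2024+.03*np.sin(th),.0789),3.3,1)
```

```text
19.75 [0.6184 0.2043 0.0788] jaw 3.39 w 0.10634675202826975 F [-9.8 -2.3  6.5]
19.8 [0.6184 0.2044 0.0788] jaw 3.39 w 0.10519152333173751 F [-9.5 -2.3  6. ]
along 0.03171652140585133 across 0.00014252955994140768 [ 0.0004  0.0007 -0.001   0.0004  0.0015 -0.0014]
dyaw -0.0896075151053708 dpos [-1.70547052e-03 -2.41103104e-04  6.23874553e-05]
rot [-0.21, 0.3, 0.09]
lin [[-0.0001, -0.0017, -0.0001]]
```

View pics/w26.png

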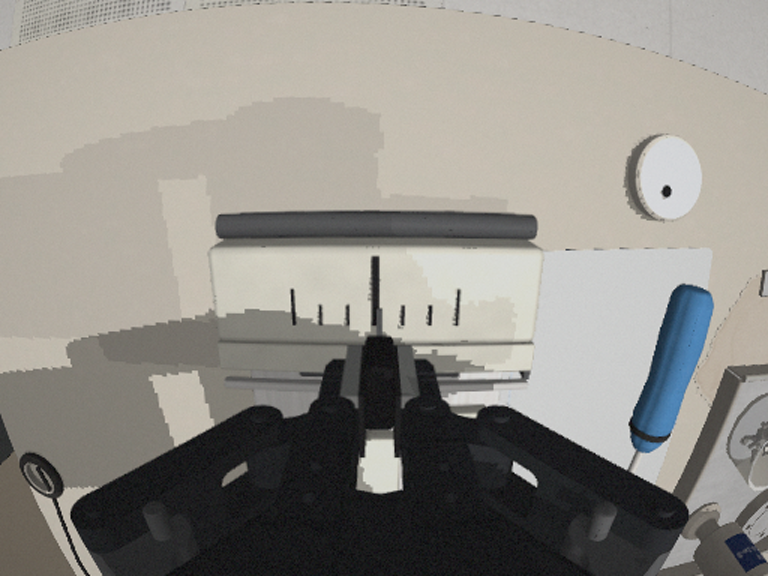

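Pointer is at 379 and the longest mark at 375.5, so about 31 mm. I'll hold a few more rows, then check the tools from the fixed cameras.

carry_out(
  delta_rot=[
    [0, 0, 0],
    [-0.2, 0, 0],
    [-0.2, 0, 0],
    [-0.2, 0, 0],
  ],
  linear=[
    [0, 0, 0],
    [0, 0.0003, 0],
    [0, 0.0005, 0],
    [0, 0.0006, 0],
  ],
  grip=[-1, -1, -1, -1],
)

```text
time_s: 20.25
tool_pos: [0.6153, 0.2042, 0.0788]
orientation: [0.686, 0.728, -0.005, -0.001]
ft_force: [-8.5, -1.7, 6.4]
gripper_width: 0.101
```

Run:
```python
from h import *
for i in range(5): s,*_=snap('w27')
p0=np.array([.5867,.2024]);th=np.radians(3.3);d=s['tool_pos'][:2]-p0
print('along',d@[np.cos(th),np.sin(th)],s['dq'].round(4))
s,c,p,d=snap('s2','scene')
cv2.imwrite('pics/s2z.png',cv2.resize(p[135:240,180:325,::-1],None,fx=5.4,fy=5.4,interpolation=cv2.INTER_CUBIC))
```

```text
20.25 [0.6153 0.2042 0.0788] jaw 3.38 w 0.10070585326851139 F [-8.5 -1.7  6.4]
20.3 [0.6153 0.2042 0.0789] jaw 3.37 w 0.100933743931635 F [-8.4 -2.2  7. ]
20.35 [0.6153 0.2042 0.0788] jaw 3.37 w 0.10447088993324896 F [-8.4 -1.8  6.5]
20.4 [0.6153 0.2042 0.0788] jaw 3.38 w 0.0964427694838885 F [-8.6 -1.6  5.6]
20.45 [0.6153 0.2042 0.0788] jaw 3.37 w 0.10085476337263129 F [-9.8 -2.3  6.9]
along 0.02864124449338887 [ 0.0015  0.0011 -0.0007 -0.0032  0.0005  0.0016]
20.5 [0.6153 0.2042 0.0788] jaw 3.37 w 0.10167144461165871 F [-8.3 -2.   5.8]
```

View pics/w27.png

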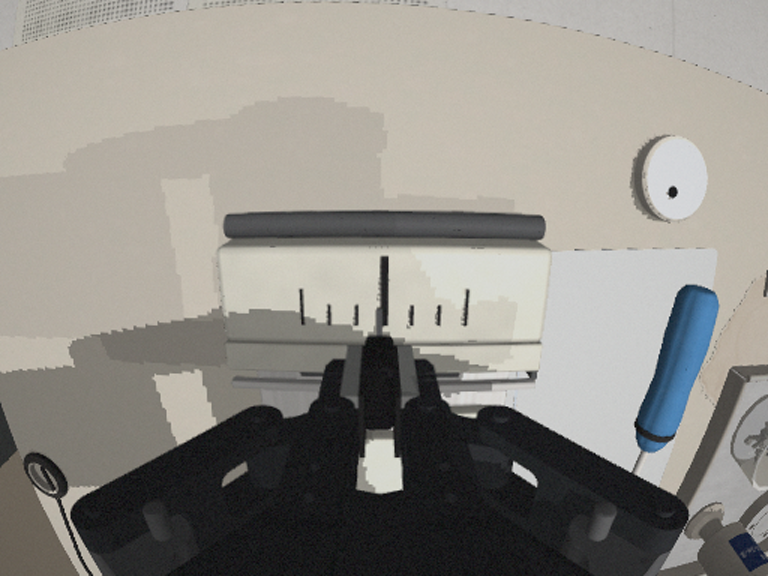

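View pics/s2z.png

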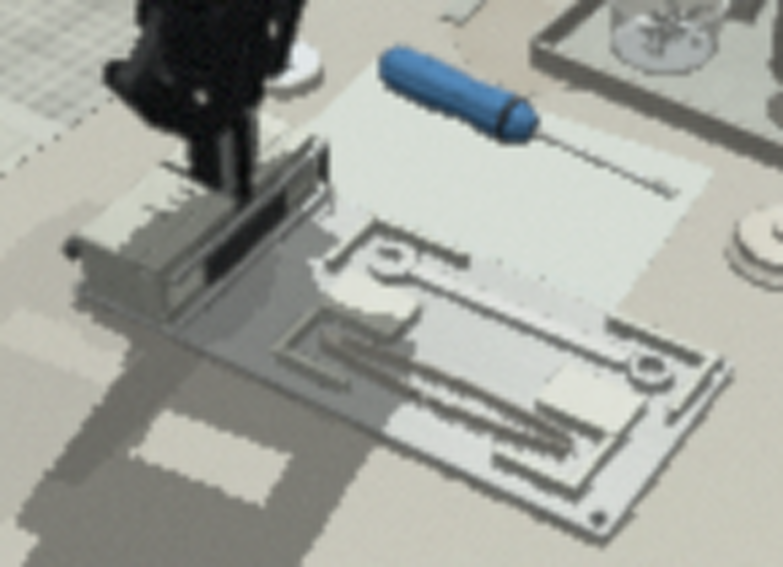

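Pointer 378.5 against half mark 384 gives about 28 mm, steady. One more nudge to centre it.

carry_out(
  delta_rot=[
    [-0.2, 0, 0],
  ],
  linear=[
    [0, 0.003, 0],
  ],
  grip=[-1],
)

```text
time_s: 20.65
tool_pos: [0.617, 0.2043, 0.0788]
orientation: [0.686, 0.728, -0.005, -0.001]
ft_force: [-8.8, -2.1, 6.6]
gripper_width: 0.104
```

Run:
```python
from h import *
for i in range(10): s,*_=snap('w28')
p0=np.array([.5867,.2024]);th=np.radians(3.3);d=s['tool_pos'][:2]-p0
print('along',d@[np.cos(th),np.sin(th)],s['dq'].round(4))
```

```text
20.65 [0.617  0.2043 0.0788] jaw 3.38 w 0.10448626563894406 F [-8.8 -2.1  6.6]
20.7 [0.6173 0.2043 0.0788] jaw 3.37 w 0.11060942224107663 F [-8.7 -2.   7. ]
20.75 [0.6173 0.2043 0.0788] jaw 3.37 w 0.10508668173814333 F [-8.3 -1.8  6.8]
20.8 [0.6172 0.2043 0.0788] jaw 3.37 w 0.10354938099737421 F [-8.9 -2.3  6.7]
20.85 [0.6172 0.2043 0.0788] jaw 3.37 w 0.10146333898310642 F [-8.2 -1.5  6.8]
20.9 [0.6172 0.2043 0.0788] jaw 3.37 w 0.10254332754224496 F [-8.7 -1.8  6.2]
20.95 [0.6172 0.2043 0.0789] jaw 3.37 w 0.10128492453254198 F [-9.1 -0.6  5.9]
21.0 [0.6172 0.2043 0.0788] jaw 3.37 w 0.10081300081548353 F [-10.2  -1.6   6.4]
21.05 [0.6172 0.2043 0.0788] jaw 3.37 w 0.10317121629927689 F [-8.8 -1.7  7.8]
21.1 [0.6172 0.2043 0.0788] jaw 3.37 w 0.1048795111826591 F [-8.7 -2.3  6.2]
along 0.03055522233188781 [ 0.0012  0.0008  0.     -0.0012 -0.0014 -0.0011]
```

View pics/w28.png

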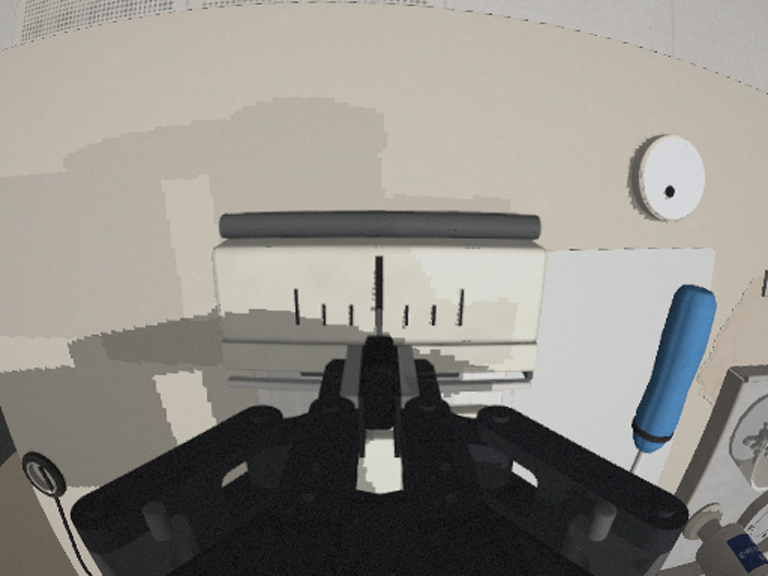

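The pointer (378) now stands on the longest mark (378). It held steady for 0.45 s with a force of about 9 N along x, as expected at half travel. Handing in.

```bash
python3 -c "
from rig import sign_off
print(sign_off())"
```

```text
the job is handed in; nothing more can be done
None
```

The tweezers lie flat in the short compartment and the spanner flat in the long one, both let go. I handed in at about 21 s with the gripper still holding the shutter tab at half travel; no verdict was reported.

- **Tools:** After release the tweezers' centre measured about 1 mm from the compartment centre, along its length to within about 1°. For the spanner I measured only its direction after release, also within about 1°. Its centre was set by the arm's position, and the pictures showed it clear of the rails. A last scene picture showed both tools still in place.
- **Shutter:** In the last picture the tab's pointer stood on the longest mark. The arm's own position gave 30.5 mm of travel, with about 9 N of spring force, still for 0.45 s before hand-in. On the way it sagged and was nudged between about 27 and 32 mm, never near the 45 mm limit.
- **Disagreements:** Before the final nudge, the pictures and the arm's position differed by 0.5 to 1.5 mm on the shutter travel.
- **Bystanders:** I touched none of them. The ones still in view had not visibly moved, but I did not measure this.

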